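# Pack the espresso and the filter coffee gift boxes

### The job

Make up the two coffee gift boxes: the espresso box (teal lining, two bays) gets the black tin and the tamper, the filter box (pink lining, three bays) gets the yellow tin, the white cup and the light-blue carton of filters. In each box the tin stands in the bay with the round white pad and the other things go one to a bay in the bays left over. Set everything down gently and upright on the box floor, without dropping it, and leave the red tin, the jar and the tape roll where they are.

Things in the scene. Friction and masses are not known exactly. Their poses are not given: they have to be found in the camera images.
- espresso_box: Kraft cardboard gift box without lid, fixed to the bench, 88 mm in its own x, 172 mm in its own y, walls and dividers 4 mm thick and 34 mm high, floor 4 mm thick. Two square bays in a row along its own y, each 80 x 80 mm inside, lined TEAL; bay centres at y = -42 and +42 mm (x = 0). The bay at y = +42 mm has a round white pad (62 mm across) on its floor. Origin: centre of the underside; z up.
- filter_box: Kraft cardboard gift box without lid, fixed to the bench, 88 mm in its own x, 256 mm in its own y, walls and dividers 4 mm thick and 34 mm high, floor 4 mm thick. Three square bays in a row along its own y, each 80 x 80 mm inside, lined PINK; bay centres at y = -84, 0 and +84 mm (x = 0). The bay at y = -84 mm has a round white pad (62 mm across) on its floor. Origin: centre of the underside; z up.
- black_tin: Black coffee tin, 53 mm across and 80 mm tall, slip lid of the same colour, pale paper band around the lower half. Stands upright. Origin: centre of its underside; z up; round, so its yaw means nothing.
- yellow_tin: Yellow coffee tin, 53 mm across and 80 mm tall, slip lid of the same colour, pale paper band around the lower half. Stands upright. Origin: centre of its underside; z up; round, so its yaw means nothing.
- tamper: Coffee tamper standing on its base: steel disc 56 mm across and 26 mm high, dark wooden handle above it, 30 mm across between heights of 50 and 78 mm, top at 88 mm. Grip it by the handle, about 62 mm up. Origin: centre of the underside; z up; round.
- cup: White ceramic cup without handle, open at the top, 75 mm tall, 54 mm across at the foot and 58 mm at the rim, wall 4 mm. Stands upright. Origin: centre of the underside; z up; round.
- filter_carton: Closed light-blue carton of paper filters with a white band over its top, standing: 32 mm in its own x (grip across this), 60 mm in its own y, 80 mm tall. Origin: centre of the underside; z up.
- red_tin: Spare, not to be packed: red coffee tin, 53 mm across and 80 mm tall, slip lid of the same colour, pale paper band around the lower half. Stands upright. Origin: centre of its underside; z up; round, so its yaw means nothing.
- jar: Bystander: amber glass jar with a green cap, 54 mm across, 75 mm tall. Origin: centre of the underside; z up.
- tape_roll: Bystander: roll of brown packing tape lying flat, 68 mm across, 40 mm tall, 36 mm hole. Origin: centre of the underside; z up.
Not all that is in view belongs to the job. There is more than one size of the yellow_tin; the job needs the larger.

How it is judged:
By the outcome, as a careful person would: the job done as asked, in the order asked, and still so for the second after the job is handed in, with the robot touching nothing.
It also fails if it takes over 122 s, if anything falls off the work surface, if the arm or the gripper's body presses on something with over 40 N, if the wrist force passes 120 N, or if a joint passes its speed limit or range.

### The arm

A 6-joint arm with a two-finger parallel gripper is mounted at the origin on the work surface. World frame = base frame: x ahead of the robot, y to its left, z up, the work surface at z = 0. Lengths are in m, angles in rad, forces in N, time in s.
With the tool pointing down it reaches from about 0.425 to 0.95 m from the base axis. Payload 14.7 kg.
Tool frame: the origin (TCP) lies midway between the tips of the shut fingers; the grasp point (between the pads) lies 19 mm behind it; y points along the fingers, z is the direction in which the jaws open and shut, and the axes are right-handed (so a half turn about y gives the same grasp; the last joint's range is limited). The gripper opens to 85 mm and grips with 20 to 120 N. Pads are 22 mm wide; open, the fingers measure 114 mm over their backs; the gripper's body (76 mm by 85 mm) begins 54 mm behind the grasp point. The pads swing forward as they close: fully open they stand 13 mm farther back than shut.
Start: joints at [-1.238, 0.48, 1.596, -0, 1.065, -0.047], TCP at [0.241, -0.604, 0.231] pointing down, gripper open.
Joint ranges: [-2.75, 2.75], [-0.82, 2.05], [0.23, 2.67], [-1.56, 4.7], [0.09, 2.69], [-2.92, 2.92]. Speed limits (rad/s): [1.89, 1.89, 2.39, 3.01, 3.01, 3.01].

### API

Orientations are given as a unit quaternion [w, x, y, z].
In Python, from workcell import observe, imaging, workorder gives the robot as it stands.
- The arm moves only by the tool send_rows, never from a script. Its argument "targets" is text: rows parted by semicolons, each of 5 numbers parted by spaces: the shift along the world's x, y, z in m, then the turn about the world's z in degrees, then the opening, from 0 (shut) to 1 (fully open). A call has 1 to 5 rows; each row shifts and turns the pose as measured when the row begins; what a row does not reach is not made up. A row lasts 1/10 s, in which the tool goes at most 50 mm and 8.59 degrees, less where a joint would pass 70% of its speed; a pose out of reach is approached as far as the arm can. A call with a gripper value outside its range is refused whole. The fingers move at their own pace and stop on an object; "grip_force" is the grip in N (left out, the last holds). Time passes only in rows, so rows that do not move let the fingers close. It gives the time, the measured TCP pose, the force and the opening at its end, in the units of the state.
- observe(): the state, without advancing time (a new reading comes with each control period).
- imaging.capture(name): name is "scene" or "top" or "wrist"; returns a dict with "image" (400x640x3 uint8, red, green, blue), "fov_y" (degrees; the focal length in pixels is half the picture's height over the tangent of half this angle, whatever the lens; pixels are square), "cx", "cy" (the principal point, pixels), "eye" and "orientation" of the camera in the world; the wrist camera has in their place "tool_from_camera" (4x4, takes a point from camera to tool coordinates, whose origin is the TCP and whose axes are the tool frame's). Camera axes: x right, y down, z forward; pixel columns grow to the right and rows downward; lengths in m; the calibration is good to about 2 mm. A picture is of the moment at which its call begins: read the wrist's pose just before it. There is no depth.
- workorder.hand_in(): hands the job in, once; it reports no verdict.
The state is a dict: "time_s": time; "joint_pos": joint angles; "dq": joint speeds; "joint_torque": joint torques, N m; "eef_pos": TCP position; "orientation": TCP orientation; "ft_force": force on the tool from outside, world axes, zero at the start; "torque": the same for the moment, N m; "width": finger opening in m.
Only numpy, scipy, OpenCV 4.12 (cv2) and the standard library are available. Lean on these libraries where they do the work, as an engineer would, in place of code of your own. Each camera call takes 0.05 s, during which the arm holds its last target.

## Working session

There is one attempt and no reset: what is moved stays moved. The work goes in short steps, Python scripts to look and compute and a tool call to move; the robot and the scene stay as the last step left them, time stands still between calls to the robot, and variables do not carry over. Pictures are saved under pics/ and viewed, and the job is handed in when it is done.

Besides the shell and the picture viewer there is one more tool, called after "Request:" as name(argument=value, ...), one argument or row to a line, values as JSON. send_rows: Moves the arm, as the interface text tells. Its arguments: {"type":"object","properties":{"targets":{"type":"string"},"grip_force":{"type":"number"}},"required":["targets"]}

```bash
ls; mkdir -p pics
cat > h.py <<'E'
import numpy as np,cv2
from workcell import observe, imaging, workorder
from scipy.spatial.transform import Rotation as R
def rot(q): return R.from_quat([q[1],q[2],q[3],q[0]]).as_matrix()
def cap(n,f=None):
    s=observe(); c=imaging.capture(n); im=c["image"]
    f_=im.shape[0]/2/np.tan(np.radians(c["fov_y"])/2)
    if n=="wrist":
        T=np.eye(4);T[:3,:3]=rot(s["orientation"]);T[:3,3]=s["eef_pos"]; M=T@np.array(c["tool_from_camera"]); Rm,e=M[:3,:3],M[:3,3]
    else: Rm,e=rot(c["orientation"]),np.array(c["eye"])
    d=dict(im=im,f=f_,cx=c["cx"],cy=c["cy"],R=Rm,e=e)
    if f: 
        cv2.imwrite("pics/%s.png"%f,im[:,:,::-1]); np.savez("pics/%s.npz"%f,**d)
    return d
def load(f): 
    z=np.load("pics/%s.npz"%f); return {k:z[k] for k in z}
def ray(d,u,v):
    r=d["R"]@np.array([(u-d["cx"])/d["f"],(v-d["cy"])/d["f"],1.]); return d["e"],r
def onz(d,u,v,z):
    e,r=ray(d,u,v); return e+r*(z-e[2])/r[2]
def proj(d,p):
    q=d["R"].T@(np.array(p)-d["e"]); return q[0]/q[2]*d["f"]+d["cx"],q[1]/q[2]*d["f"]+d["cy"]
def tri(obs):
    A=np.zeros((3,3));b=np.zeros(3)
    for d,u,v in obs:
        e,r=ray(d,u,v);r=r/np.linalg.norm(r);P=np.eye(3)-np.outer(r,r);A+=P;b+=P@e
    x=np.linalg.solve(A,b); return x,[np.linalg.norm((np.eye(3)-np.outer(r/np.linalg.norm(r),r/np.linalg.norm(r)))@(x-e)) for e,r in [ray(*o) for o in obs]]
E
python3 - <<'E'
from h import *
for n in ["scene","top","wrist"]:
    d=cap(n,n+"0"); print(n,d["f"],d["cx"],d["cy"],d["e"].round(3),d["R"].round(3).tolist())
s=observe(); print(s)
E
```

```text
pics
scene 508.2564424166365 319.7487405251912 197.30610633613196 [1.206 0.546 0.96 ] [[-0.604, 0.572, -0.555], [0.797, 0.422, -0.432], [-0.013, -0.703, -0.711]]
top 367.49451035253105 317.40311942978195 196.66977598384685 [0.449 0.004 0.879] [[0.021, -0.997, 0.074], [-1.0, -0.019, 0.019], [-0.017, -0.074, -0.997]]
wrist 331.28534416059546 314.3094238437279 195.69466271718574 [ 0.306 -0.578  0.373] [[0.371, -0.891, -0.26], [-0.928, -0.357, -0.103], [-0.0, 0.28, -0.96]]
{'time_s': 0.15, 'joint_pos': array([-1.23757805e+00,  4.80725882e-01,  1.59672074e+00, -5.24992797e-05,
        1.06509100e+00, -4.65852321e-02]), 'dq': array([ 0.00193734, -0.00275554, -0.00066029, -0.0006767 , -0.00014385,
       -0.00081593]), 'joint_torque': array([ 7.12699475e-04, -9.51149082e+01, -4.30458641e+01,  3.64552352e-05,
        8.07879172e-03,  4.57528449e-05]), 'eef_pos': array([ 0.24089142, -0.60338315,  0.23079822]), 'orientation': array([ 0.13342022, -0.13354779,  0.69472155, -0.69406484]), 'ft_force': array([ 0.55389748, -0.2378439 ,  0.64726861]), 'torque': array([ 0.01253584,  0.00737668, -0.03224684]), 'width': 0.08531933980307832}
```

View pics/top0.png

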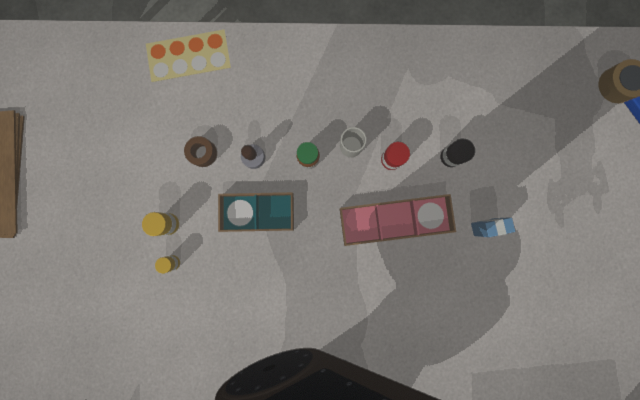

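View pics/scene0.png

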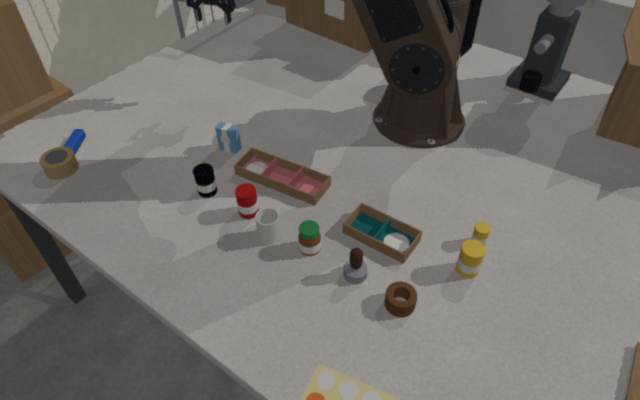

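View pics/wrist0.png

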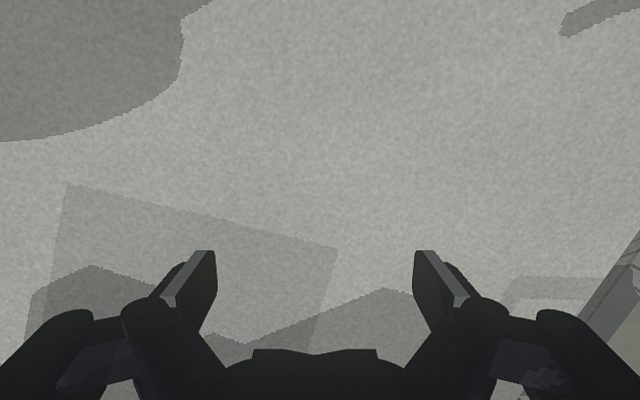

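The top view shows the espresso box around (256,212), the filter box around (397,220) with its pad at the right, and the black tin at (459,152). The tamper is at (252,155), the cup at (353,140), the carton at (493,228) and the larger yellow tin at (155,224).

Run:
```python
from h import *
d=load("top0");im=d["im"][:,:,::-1]
a=im[120:290,130:335]; cv2.imwrite("pics/c1.png",cv2.resize(a,None,fx=3.8,fy=3.5 if 0 else 3.5,interpolation=cv2.INTER_CUBIC)[:600,:800])
a=im[115:265,325:525]; cv2.imwrite("pics/c2.png",cv2.resize(a,None,fx=4,fy=4,interpolation=cv2.INTER_CUBIC))
d=load("scene0");im=d["im"][:,:,::-1]
a=im[100:300,180:380]; cv2.imwrite("pics/c3.png",cv2.resize(a,None,fx=3,fy=3,interpolation=cv2.INTER_CUBIC))
a=im[190:330,330:500]; cv2.imwrite("pics/c4.png",cv2.resize(a,None,fx=4,fy=4,interpolation=cv2.INTER_CUBIC))
```

```text
(no output)
```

View pics/c1.png

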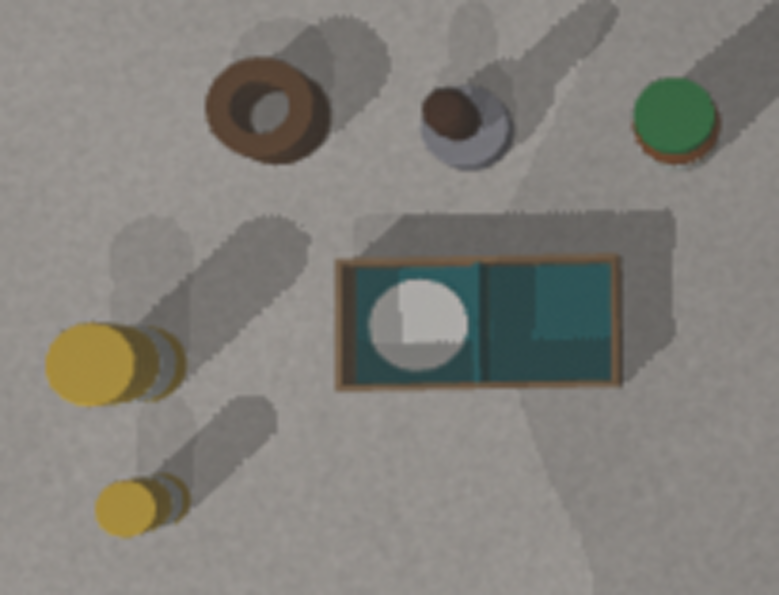

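View pics/c2.png

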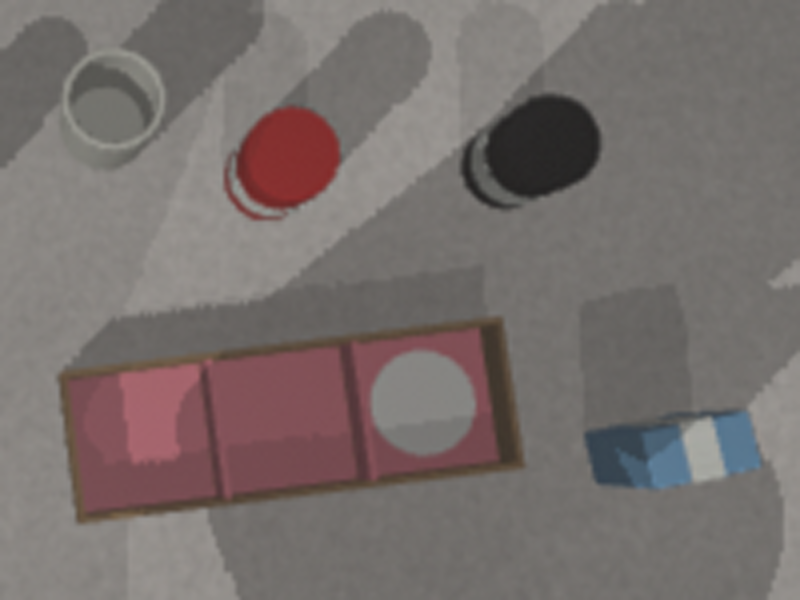

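View pics/c3.png

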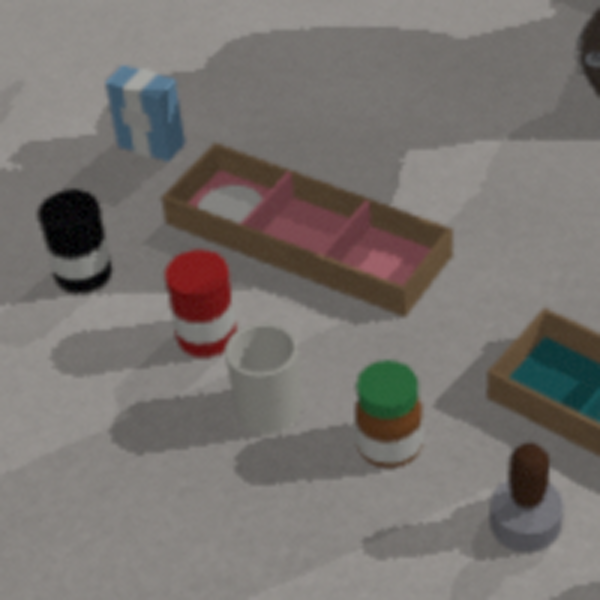

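View pics/c4.png

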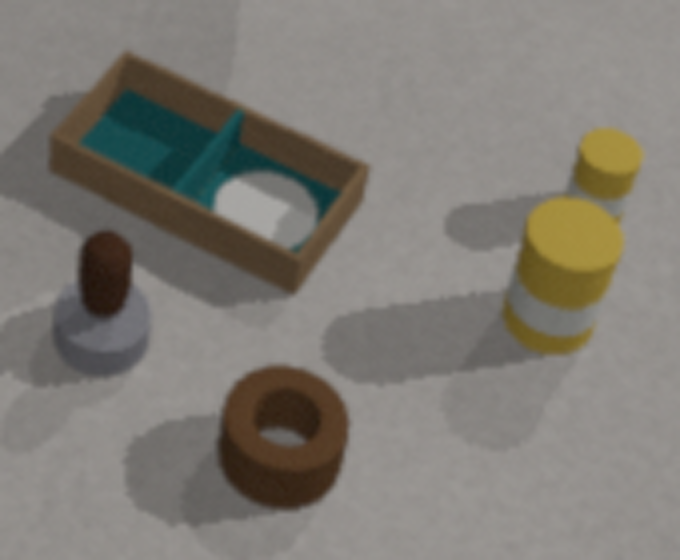

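The crops show the box rims, the pads, the tin lids and the carton's white band clearly. I'll triangulate the rim corners and tops across the two views.

Run:
```python
from h import *
t=load("top0");s=load("scene0")
C1=lambda u,v:(130+u/3.8-.37,120+v/3.5-.36); C2=lambda u,v:(325+u/4-.37,115+v/4-.37)
C3=lambda u,v:(180+u/3-.33,100+v/3-.33); C4=lambda u,v:(330+u/4-.37,190+v/4-.37)
P={"black":(C2(550,143),C3(71,206),.08),"yellow":(C1(90,364),C4(573,236),.08),"cup":(C2(114,101),C3(262,352),.075),
"tamper":(C1(444,110),C4(106,248),.088),"red":(C2(290,157),C3(198,272),.08),"jar":(C1(675,115),C3(388,385),.075),"ysmall":(C1(126,508),C4(606,156),.06),
"tape":(C1(260,104),C4(285,410),.04),
"E++":(C1(336,260),C4(299,262),.034),"E+-":(C1(620,255),C4(52,138),.034),"E--":(C1(621,382),C4(127,54),.034),"E-+":(C1(337,389),C4(367,166),.034),
"F++":(C2(60,373),C3(405,287),.034),"F+-":(C2(502,318),C3(165,197),.034),"F--":(C2(523,465),C3(215,146),.034),"F-+":(C2(80,522),C3(452,233),.034),
"Epad":(C1(419,325),C4(266,210),.004),"Fpad":(C2(423,403),C3(230,204),.004),
"Ca":(C2(748,410),C3(109,75),.08),"Cb":(C2(762,463),C3(133,67),.08),"Cc":(C2(655,489),C3(182,77),.08),"Cd":(C2(642,430),C3(158,83),.08)}
for k,(a,b,z) in P.items():
    x,r=tri([(t,*a),(s,*b)]); print(k,x.round(4),"res",round(r[0]*1e3,1),"top@z",onz(t,*a,z)[:2].round(4),"scene@z",onz(s,*b,z)[:2].round(4))
```

```text
black [ 0.6151 -0.295   0.0809] res 0.1 top@z [ 0.6153 -0.2954] scene@z [ 0.6144 -0.2958]
yellow [0.4417 0.378  0.0761] res 0.2 top@z [0.4416 0.3763] scene@z [0.4453 0.3786]
cup [ 0.6373 -0.0578  0.068 ] res 0.3 top@z [ 0.6358 -0.0575] scene@z [ 0.6416 -0.0528]
tamper [0.6057 0.1774 0.0804] res 0.3 top@z [0.6041 0.1759] scene@z [0.611  0.1803]
red [ 0.606  -0.1547  0.0757] res 0.0 top@z [ 0.6051 -0.1539] scene@z [ 0.6089 -0.1513]
jar [0.6063 0.0445 0.0695] res 0.8 top@z [0.6057 0.0435] scene@z [0.6096 0.0482]
ysmall [0.3504 0.3629 0.0495] res 1.3 top@z [0.3509 0.3595] scene@z [0.3615 0.3641]
tape [0.6146 0.2994 0.0423] res 0.9 top@z [0.6156 0.2995] scene@z [0.6125 0.2995]
E++ [0.5134 0.2512 0.03  ] res 0.2 top@z [0.513  0.2503] scene@z [0.5166 0.2523]
E+- [0.5194 0.0787 0.0273] res 1.5 top@z [0.5197 0.0769] scene@z [0.5234 0.0832]
E-- [0.4348 0.0763 0.0295] res 2.2 top@z [0.4362 0.0741] scene@z [0.4372 0.0802]
E-+ [0.4278 0.247  0.0319] res 0.2 top@z [0.428  0.2462] scene@z [0.4293 0.2478]
F++ [ 0.4861 -0.0316  0.0348] res 0.2 top@z [ 0.4863 -0.0318] scene@z [ 0.4854 -0.0319]
F+- [ 0.5221 -0.2838  0.0311] res 1.8 top@z [ 0.5229 -0.2845] scene@z [ 0.5237 -0.2793]
F-- [ 0.4388 -0.2972  0.0288] res 0.6 top@z [ 0.4392 -0.2959] scene@z [ 0.4429 -0.2918]
F-+ [ 0.4008 -0.0447  0.0267] res 0.5 top@z [ 0.4015 -0.0446] scene@z [ 0.4068 -0.0397]
Epad [0.4714 0.2055 0.0031] res 0.7 top@z [0.4718 0.2048] scene@z [0.4716 0.2064]
Fpad [ 0.4742 -0.2475  0.0065] res 0.3 top@z [ 0.4741 -0.248 ] scene@z [ 0.4725 -0.2499]
Ca [ 0.4709 -0.3944  0.0892] res 1.1 top@z [ 0.4717 -0.4   ] scene@z [ 0.4629 -0.4029]
Cb [ 0.4404 -0.4016  0.079 ] res 6.0 top@z [ 0.4434 -0.407 ] scene@z [ 0.4404 -0.3934]
Cc [ 0.4268 -0.3459  0.0822] res 3.1 top@z [ 0.4283 -0.3498] scene@z [ 0.4241 -0.3447]
Cd [ 0.4601 -0.3363  0.0985] res 1.1 top@z [ 0.4598 -0.3433] scene@z [ 0.4443 -0.3566]
```

Run:
```python
from h import *
s=observe(); print(rot(s["orientation"]).round(3)); z=rot(s["orientation"])[:,2]; print(np.degrees(np.arctan2(z[1],z[0])), s["time_s"])
```

```text
[[-0.929 -0.     0.371]
 [-0.371  0.001 -0.929]
 [ 0.    -1.    -0.001]]
-68.2374038329479 0.15
```

Request:
send_rows(
  targets="0.037 0.031 0 7 1;0.037 0.031 0 7 1;0.037 0.031 0 7 1;0.037 0.031 0 7 1;0.037 0.031 0 7 1",
  grip_force=40,
)

```text
time_s: 0.65
eef_pos: [0.4259, -0.4468, 0.2294]
orientation: [0.339, -0.34, 0.621, -0.62]
ft_force: [0.5, -0.2, -0.2]
width: 0.0851
```

Request:
send_rows(
  targets="0.038 0.030 -0.012 7 1;0.038 0.030 -0.012 7 1;0.038 0.030 -0.012 7 1;0.038 0.030 -0.012 7 1;0.037 0.031 -0.012 7 1",
)

```text
time_s: 1.15
eef_pos: [0.6154, -0.2941, 0.1709]
orientation: [-0.517, 0.517, -0.482, 0.483]
ft_force: [0.4, -0.7, 0.6]
width: 0.0852
```

Run:
```python
from h import *
d=cap("wrist","w1"); print(observe()["eef_pos"])
print(proj(d,[.6152,-.2955,.08]),proj(d,observe()["eef_pos"]))
```

```text
[ 0.61967298 -0.28890084  0.16884893]
(np.float64(314.83688670927296), np.float64(200.5293610474696)) (np.float64(325.48975373392597), np.float64(243.24933024256836))
```

View pics/w1.png

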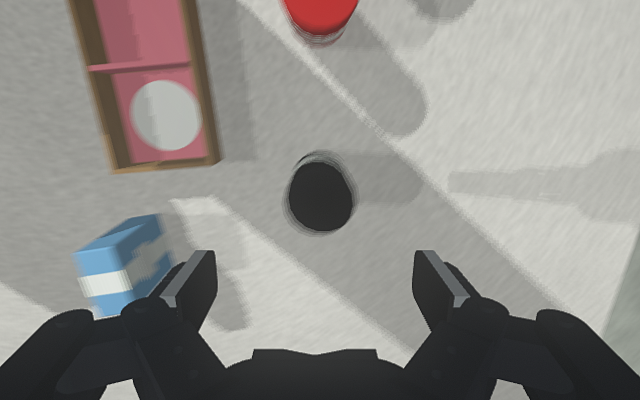

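Request:
send_rows(
  targets="-0.004 -0.006 0 -2 1;0 0 0 0 1;0 0 0 0 1",
)

```text
time_s: 1.5
eef_pos: [0.6162, -0.2927, 0.167]
orientation: [0.512, -0.511, 0.489, -0.488]
ft_force: [-0.5, -0.3, -0.0]
width: 0.0853
```

Run:
```python
from h import *
d=cap("wrist","w2"); print(observe()["eef_pos"])
im=d["im"].astype(int); m=((im.max(2)<50)).astype(np.uint8)
n,l,st,c=cv2.connectedComponentsWithStats(m)
for i in range(1,n):
    if st[i,4]>300: print(st[i],c[i])
i=[i for i in range(1,n) if 1500<st[i,4]<9000 and st[i,1]<230]
for k in i:
    print(onz(d,*c[k],.08))
print(proj(d,[.6152,-.2955,.08]))
```

```text
[ 0.61599089 -0.29301741  0.16712746]
[ 281  166   71   75 3464] [318.71882217 201.30773672]
[    0   251   640   149 42382] [317.59268086 357.19026945]
[ 0.61859053 -0.29306066  0.08      ]
(np.float64(313.8902472906859), np.float64(204.30253067550478))
```

View pics/w2.png

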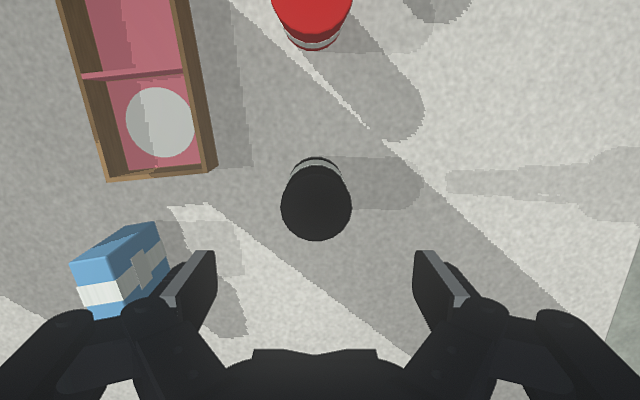

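The settled wrist view has the lid centred at (316,204), which puts the tin near (0.616,-0.295), within 2 mm of the two-view result. I'll go down now.

Request:
send_rows(
  targets="0 -0.001 -0.035 0 1;0 -0.001 -0.040 0 1;0 0 -0.030 0 1;0 0 -0.012 0 1;0 0 0 0 1",
)

```text
time_s: 2.05
eef_pos: [0.6142, -0.3012, 0.0512]
orientation: [0.51, -0.508, 0.489, -0.493]
ft_force: [-0.8, 0.2, 0.1]
width: 0.0854
```

Request:
send_rows(
  targets="0.001 0.006 -0.010 0 1;0 0 -0.002 0 1;0 0 0 0 1",
)

```text
time_s: 2.35
eef_pos: [0.6165, -0.2965, 0.0419]
orientation: [0.51, -0.508, 0.488, -0.494]
ft_force: [0.4, -0.7, 0.8]
width: 0.0851
```

Request:
send_rows(
  targets="0 0.0015 -0.003 0 0.4;0 0 0 0 0.4;0 0 0 0 0.4;0 0 0 0 0.3;0 0 0 0 0.3",
  grip_force=50,
)

```text
time_s: 2.85
eef_pos: [0.6178, -0.2951, 0.0412]
orientation: [0.51, -0.508, 0.487, -0.495]
ft_force: [-0.7, 0.2, -2.4]
width: 0.0521
```

Request:
send_rows(
  targets="0 0 0 0 0;0 0 0 0 0;0 0 0.02 0 0;0 0 0.035 0 0;0 0 0.04 0 0",
)

```text
time_s: 3.35
eef_pos: [0.6136, -0.293, 0.1319]
orientation: [0.509, -0.509, 0.491, -0.491]
ft_force: [0.5, -1.0, -1.7]
width: 0.0519
```

Request:
send_rows(
  targets="-0.012 0.040 0.02 0 0;-0.012 0.042 0.015 0 0;-0.012 0.042 0 0 0;-0.012 0.042 0 0 0;-0.012 0.042 0 0 0",
)

```text
time_s: 3.85
eef_pos: [0.5557, -0.0857, 0.1747]
orientation: [0.509, -0.505, 0.488, -0.498]
ft_force: [0.8, 0.4, -2.4]
width: 0.0523
```

Request:
send_rows(
  targets="-0.012 0.042 0 0 0;-0.012 0.042 0 0 0;-0.012 0.042 0 0 0;-0.012 0.042 0 0 0;-0.012 0.042 0 0 0",
)

```text
time_s: 4.35
eef_pos: [0.4921, 0.1319, 0.1756]
orientation: [0.509, -0.504, 0.488, -0.499]
ft_force: [0.4, 0.3, -3.2]
width: 0.0519
```

Request:
send_rows(
  targets="-0.010 0.035 -0.010 0 0;-0.006 0.025 -0.015 0 0;0 0.005 -0.015 0 0;0 0 0 0 0;0 0 0 0 0",
)

```text
time_s: 4.85
eef_pos: [0.4734, 0.2049, 0.1358]
orientation: [0.512, -0.505, 0.486, -0.497]
ft_force: [0.4, 0.0, -2.1]
width: 0.0522
```

Run:
```python
from h import *
d=cap("wrist","w3"); print(observe()["eef_pos"]); cap("scene","s3")
print([proj(d,p) for p in [[.4722,.204,.004],[.513,.2503,.034],[.428,.2462,.034],[.4743,.1619,.034]]])
```

```text
[0.47350014 0.20460412 0.13590517]
[(np.float64(310.9836366006939), np.float64(185.41030049318547)), (np.float64(369.0594317839267), np.float64(136.18470029539142)), (np.float64(252.41564268980437), np.float64(138.0547955036898)), (np.float64(312.2293708527207), np.float64(245.64543669476305))]
```

View pics/w3.png

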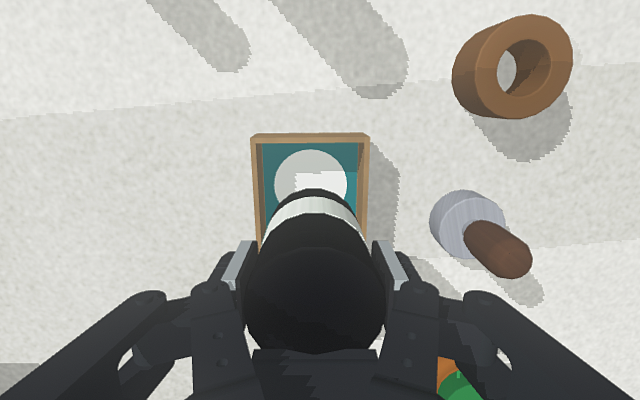

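The box corners appear at (369,136) and (252,137), as predicted, and the tin hangs upright in the fingers. I'll lower it.

Request:
send_rows(
  targets="-0.001 -0.001 -0.03 0 0;0 0 -0.03 0 0;0 0 -0.018 0 0;0 0 0 0 0;0 0 0 0 0",
)

```text
time_s: 5.45
eef_pos: [0.4773, 0.2008, 0.0604]
orientation: [0.513, -0.5, 0.486, -0.5]
ft_force: [0.2, -0.4, -2.4]
width: 0.0521
```

Request:
send_rows(
  targets="-0.005 0.003 -0.004 0 0;0 0 -0.003 0 0;0 0 -0.003 0 0;0 0 0 0 0",
)

```text
time_s: 5.85
eef_pos: [0.474, 0.2043, 0.053]
orientation: [0.514, -0.499, 0.486, -0.501]
ft_force: [-0.1, 0.2, -2.5]
width: 0.0521
```

Request:
send_rows(
  targets="-0.001 0 -0.003 0 0;0 0 -0.002 0 0;0 0 -0.001 0 0;0 0 0 0 0",
)

```text
time_s: 6.25
eef_pos: [0.4732, 0.2045, 0.0469]
orientation: [0.514, -0.499, 0.485, -0.501]
ft_force: [-0.2, -0.3, -2.1]
width: 0.0523
```

Request:
send_rows(
  targets="0 0 -0.0015 0 0;0 0 0 0 0;0 0 0 0 0",
)

```text
time_s: 6.55
eef_pos: [0.4733, 0.2046, 0.0454]
orientation: [0.514, -0.498, 0.485, -0.501]
ft_force: [-0.9, 0.7, -1.0]
width: 0.0522
```

Request:
send_rows(
  targets="0 0 -0.001 0 0;0 0 0 0 0;0 0 0 0 0",
)

```text
time_s: 6.85
eef_pos: [0.4734, 0.2046, 0.0455]
orientation: [0.515, -0.498, 0.485, -0.501]
ft_force: [0.0, 0.9, -2.8]
width: 0.0522
```

Request:
send_rows(
  targets="0 0 -0.002 0 0;0 0 0 0 0;0 0 0 0 0",
)

```text
time_s: 7.15
eef_pos: [0.4745, 0.2051, 0.0451]
orientation: [0.515, -0.497, 0.485, -0.502]
ft_force: [0.2, -0.0, -2.3]
width: 0.0521
```

Request:
send_rows(
  targets="0 0 -0.003 0 0;0 0 0 0 0;0 0 0 0 0",
)

```text
time_s: 7.45
eef_pos: [0.4758, 0.2054, 0.0439]
orientation: [0.516, -0.496, 0.485, -0.502]
ft_force: [0.2, -0.4, -2.4]
width: 0.0518
```

Run:
```python
from h import *
s=observe();Rm=rot(s["orientation"]);print(Rm.round(3),s["eef_pos"],s["ft_force"],s["torque"])
d=cap("scene","s4");im=d["im"][:,:,::-1]
a=im[190:330,330:500]; cv2.imwrite("pics/c5.png",cv2.resize(a,None,fx=4,fy=4,interpolation=cv2.INTER_CUBIC))
```

```text
[[ 0.026  0.038  0.999]
 [-1.     0.003  0.026]
 [-0.002 -0.999  0.038]] [0.47575069 0.20540076 0.04393667] [ 0.17002427 -0.40125928 -2.40143847] [-0.01866138  0.0654598  -0.00295136]
```

View pics/c5.png

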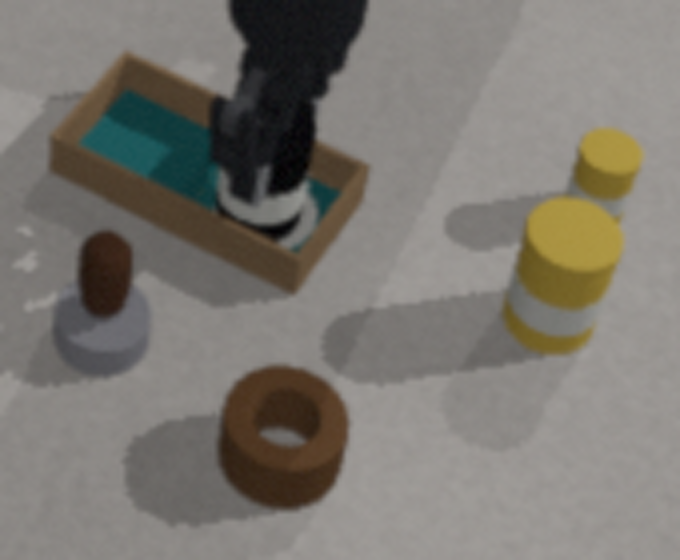

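The tin sits in the pad bay and the tool leans about 2°. There is no contact force yet, so I'll keep creeping down.

Request:
send_rows(
  targets="-0.002 0 -0.003 0 0;0 0 0 0 0;0 0 0 0 0",
)

```text
time_s: 7.8
eef_pos: [0.4772, 0.2059, 0.0434]
orientation: [0.518, -0.494, 0.483, -0.504]
ft_force: [0.3, 0.4, -2.6]
width: 0.0519
```

Run:
```python
from h import *
s=observe();print(s["joint_pos"].round(3),s["joint_torque"].round(2),s["eef_pos"],s["ft_force"].round(2),s["torque"].round(3))
print(rot(s["orientation"])[:,1])
for n in ["scene","top"]:
    d=cap(n,n+"5")
a=load("scene5")["im"][:,:,::-1][170:290,370:450]; cv2.imwrite("pics/c6.png",cv2.resize(a,None,fx=5,fy=5,interpolation=cv2.INTER_CUBIC))
```

```text
[ 0.357  0.566  2.08  -0.026  0.453  0.354] [-7.000e-02 -8.395e+01 -2.224e+01 -1.000e-01 -3.900e-01  0.000e+00] [0.47719016 0.2059423  0.04341501] [ 0.34  0.41 -2.59] [0.022 0.073 0.024]
[ 0.04441031  0.00449603 -0.99900326]
```

View pics/c6.png

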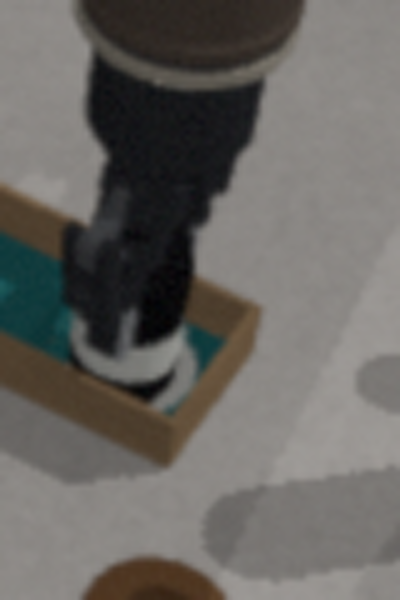

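Request:
send_rows(
  targets="-0.003 -0.001 -0.003 0 0",
)

```text
time_s: 8.0
eef_pos: [0.4772, 0.2059, 0.0424]
orientation: [0.52, -0.492, 0.482, -0.504]
ft_force: [-1.0, -8.5, 113.0]
width: 0.0515
```

Run:
```python
from h import *
s=observe();print(s["joint_pos"].round(4),s["eef_pos"],s["ft_force"].round(2),s["torque"].round(3),rot(s["orientation"])[:,1])
imaging.capture("top")
s=observe();print(s["joint_pos"].round(4),s["eef_pos"],s["ft_force"].round(2),s["torque"].round(3),rot(s["orientation"])[:,1])
imaging.capture("top")
s=observe();print(s["joint_pos"].round(4),s["eef_pos"],s["ft_force"].round(2),s["torque"].round(3),rot(s["orientation"])[:,1])
```

```text
[ 0.3573  0.5661  2.0853 -0.027   0.4413  0.3552] [0.4771944  0.20588279 0.04240148] [ -1.03  -8.49 113.  ] [-1.482  0.917 -0.276] [ 0.04993367  0.00631057 -0.9987326 ]
[ 0.3572  0.5654  2.0859 -0.027   0.4407  0.3554] [0.47713175 0.20585727 0.04265487] [ 1.36 -3.86 56.28] [-0.704  0.263 -0.131] [ 0.0506058   0.00658263 -0.99869701]
[ 0.3572  0.5654  2.0857 -0.0269  0.441   0.3554] [0.47718444 0.20586732 0.04269341] [ 0.82 -3.94 53.61] [-0.825  0.166 -0.124] [ 0.05050732  0.00658816 -0.99870196]
```

That was real contact: the settled readings between calls had hidden it. I'll back off and release at once.

Request:
send_rows(
  targets="0 0 0.0015 0 0;0 0 0.0005 0 0.6",
)

```text
time_s: 8.3
eef_pos: [0.478, 0.2061, 0.0454]
orientation: [0.521, -0.491, 0.482, -0.505]
ft_force: [-0.7, -0.1, -3.5]
width: 0.0518
```

Request:
send_rows(
  targets="0 0 -0.001 0 0.62;0 0 0 0 0.7;0 0 0 0 0.8;0 0 0 0 0.9",
)

```text
time_s: 8.7
eef_pos: [0.4766, 0.2058, 0.0428]
orientation: [0.52, -0.493, 0.482, -0.504]
ft_force: [-0.7, -1.1, 0.9]
width: 0.0768
```

Request:
send_rows(
  targets="0 0 0.02 0 0.95;0 0 0.035 0 1;0.015 0 0.035 0 1;0.03 -0.005 0.02 -2 1;0.03 -0.005 0 -2 1",
)

```text
time_s: 9.2
eef_pos: [0.5479, 0.1951, 0.1556]
orientation: [-0.5, 0.478, -0.5, 0.521]
ft_force: [0.6, 0.1, -0.9]
width: 0.0859
```

Run:
```python
from h import *
s=observe();print(s["joint_pos"].round(4),s["eef_pos"],rot(s["orientation"])[:,1:].round(3).tolist())
d=cap("scene","s6");im=d["im"][:,:,::-1]
a=im[190:330,330:500]; cv2.imwrite("pics/c7.png",cv2.resize(a,None,fx=4,fy=4,interpolation=cv2.INTER_CUBIC))
d=cap("wrist","w6");s=observe();print(s["eef_pos"],rot(s["orientation"])[:,1])
```

```text
[ 0.2972  0.455   1.8651 -0.0161  0.7809  0.3512] [0.54785746 0.19509422 0.15555451] [[0.042, 0.998], [0.001, -0.043], [-0.999, 0.042]]
[0.54988992 0.19459668 0.15366948] [ 4.27141871e-02  8.91734657e-04 -9.99086935e-01]
```

View pics/c7.png

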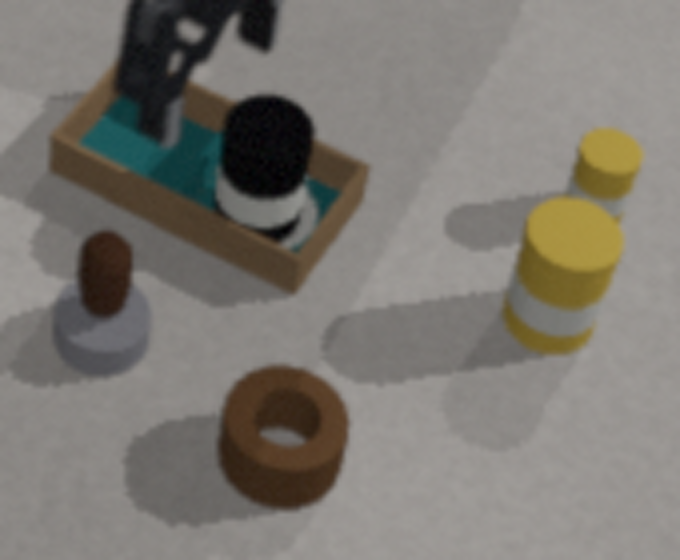

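View pics/w6.png

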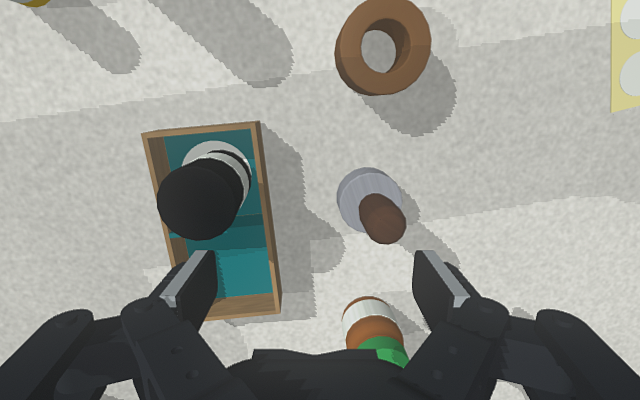

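The black tin stands upright on its pad. The tamper's base is at about (371,199) in the wrist picture, with the handle top at (386,222). I'll locate both.

Run:
```python
from h import *
d=load("w6");t=load("top0")
print(onz(d,388,223,.086),onz(d,371,198,.026), onz(t,130+467/3.8-.3,120+127/3.5-.3,.026))
print(tri([(d,386,222),(t,130+444/3.8-.37,120+110/3.5-.36)]))
for p in [[.603,.177,.088],[.603,.177,.026]]: print(proj(d,p))
```

```text
[0.60516035 0.18109969 0.086     ] [0.60597255 0.18131237 0.026     ] [0.6047844  0.17453398 0.026     ]
(array([0.60618785, 0.17834887, 0.07688036]), [np.float64(5.5689278993079576e-05), np.float64(5.568927899302301e-05)])
(np.float64(385.5290742501406), np.float64(229.81892987719166))
(np.float64(367.57780557051353), np.float64(202.96388341255818))
```

Request:
send_rows(
  targets="0.026 -0.008 -0.01 0 1;0.026 -0.008 -0.01 1 1;0.004 0 -0.005 1 1;0 0 0 0 1;0 0 0 0 1",
)

```text
time_s: 9.8
eef_pos: [0.6042, 0.1779, 0.1258]
orientation: [-0.508, 0.488, -0.493, 0.511]
ft_force: [0.4, -0.1, -0.5]
width: 0.0851
```

Run:
```python
from h import *
d=cap("wrist","w7");s=observe();print(s["eef_pos"],rot(s["orientation"])[:,1:].round(3).tolist())
for p in [[.605,.178,.088],[.605,.178,.026]]: print(proj(d,p))
```

```text
[0.6039186  0.17796425 0.12580773] [[0.038, 0.999], [0.002, -0.007], [-0.999, 0.038]]
(np.float64(314.49803660496264), np.float64(225.24733806060223))
(np.float64(311.4605103514116), np.float64(195.66500036677152))
```

View pics/w7.png

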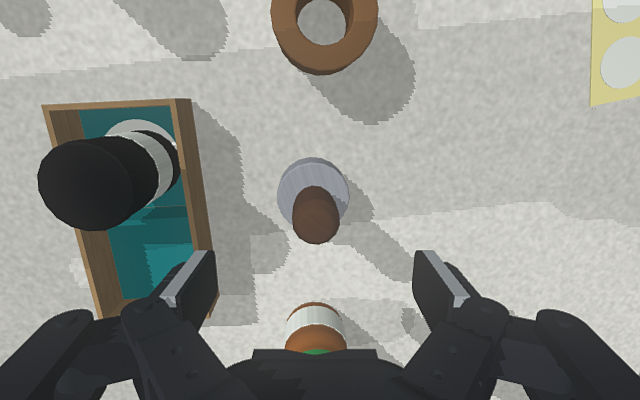

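Request:
send_rows(
  targets="0.001 0.001 -0.03 0 1;0 0 -0.03 0 1;0 0 -0.012 0 1;0 0 0 0 1",
)

```text
time_s: 10.25
eef_pos: [0.6031, 0.1806, 0.0547]
orientation: [-0.509, 0.488, -0.492, 0.511]
ft_force: [-0.7, -0.4, 0.3]
width: 0.0854
```

Request:
send_rows(
  targets="0.003 -0.001 -0.008 0 1;0 0 -0.004 0 1;0 0 0 0 1;0 0 0 0 1",
)

```text
time_s: 10.65
eef_pos: [0.6076, 0.1803, 0.0451]
orientation: [-0.51, 0.487, -0.491, 0.511]
ft_force: [-0.2, 0.2, -0.4]
width: 0.0853
```

Request:
send_rows(
  targets="-0.002 -0.001 -0.003 0 0.3;0 0 0 0 0.2;0 0 0 0 0.1;0 0 0 0 0.1;0 0 0 0 0.1",
)

```text
time_s: 11.15
eef_pos: [0.606, 0.1793, 0.0434]
orientation: [-0.51, 0.486, -0.491, 0.512]
ft_force: [-1.7, -0.7, 2.6]
width: 0.0285
```

Request:
send_rows(
  targets="0 0 0 0 0;0 0 0 0 0;0 0 0 0 0",
)

```text
time_s: 11.45
eef_pos: [0.6059, 0.1793, 0.0435]
orientation: [-0.51, 0.486, -0.491, 0.512]
ft_force: [-0.8, -0.9, 1.0]
width: 0.0288
```

Request:
send_rows(
  targets="0 0 0.01 0 0;0 0 0.03 0 0;-0.01 -0.005 0.03 0 0;-0.03 -0.015 0.01 0 0;-0.03 -0.015 0 0 0",
)

```text
time_s: 11.95
eef_pos: [0.5369, 0.1447, 0.1268]
orientation: [-0.511, 0.486, -0.491, 0.512]
ft_force: [-0.3, -0.0, -4.8]
width: 0.0282
```

Request:
send_rows(
  targets="-0.030 -0.013 0 0 0;-0.024 -0.010 -0.005 0 0;-0.003 0 -0.01 0 0;0 0 0 0 0;0 0 0 0 0",
)

```text
time_s: 12.45
eef_pos: [0.4752, 0.1197, 0.1147]
orientation: [-0.511, 0.485, -0.49, 0.512]
ft_force: [0.1, 0.5, -3.0]
width: 0.0286
```

Run:
```python
from h import *
d=cap("wrist","w8");s=observe();print(s["eef_pos"],rot(s["orientation"])[:,1:].round(3).tolist())
print([proj(d,p) for p in [[.4722,.204,.004],[.4759,.12,.004],[.513,.2503,.034],[.428,.2462,.034],[.4743,.1619,.034]]])
```

```text
[0.47544875 0.11975679 0.11466176] [[0.048, 0.999], [0.004, -0.006], [-0.999, 0.048]]
[(np.float64(303.24196344702113), np.float64(79.9315198131975)), (np.float64(309.45604667302894), np.float64(191.95936841130796)), (np.float64(370.60440078325576), np.float64(-4.560998916402639)), (np.float64(228.5911298920634), np.float64(2.0415024151327827)), (np.float64(307.9448543335145), np.float64(143.5853066011439))]
```

View pics/w8.png

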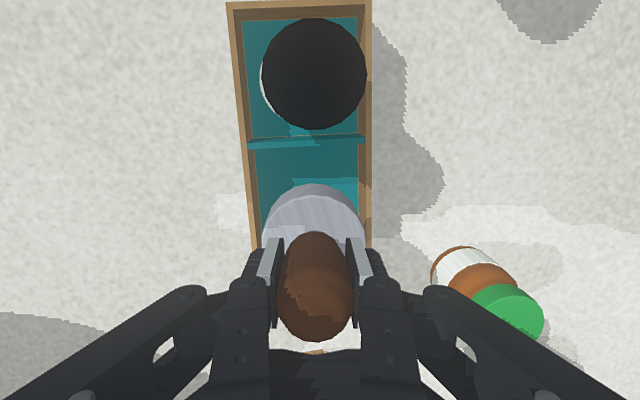

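The divider is at (308,142), as predicted, and the tamper hangs centred over its bay.

Request:
send_rows(
  targets="0 0 -0.025 0 0;0 0 -0.02 0 0;-0.001 0.001 -0.008 0 0;0 0 0 0 0;0 0 0 0 0",
)

```text
time_s: 13.0
eef_pos: [0.4802, 0.1226, 0.0619]
orientation: [0.513, -0.484, 0.489, -0.513]
ft_force: [0.6, 0.5, -3.5]
width: 0.0283
```

Request:
send_rows(
  targets="-0.005 -0.002 -0.004 0 0;0 0 -0.003 0 0;0 0 -0.002 0 0;0 0 0 0 0",
)

```text
time_s: 13.4
eef_pos: [0.4761, 0.1208, 0.0541]
orientation: [0.514, -0.483, 0.488, -0.514]
ft_force: [0.6, -0.6, -3.8]
width: 0.0286
```

Request:
send_rows(
  targets="-0.001 0 -0.003 0 0;0 0 -0.001 0 0;0 0 0 0 0",
)

```text
time_s: 13.7
eef_pos: [0.4753, 0.1208, 0.0501]
orientation: [0.514, -0.483, 0.488, -0.514]
ft_force: [-0.5, 0.6, -4.9]
width: 0.0285
```

Request:
send_rows(
  targets="0 0 -0.002 0 0;0 0 0 0 0",
)

```text
time_s: 13.9
eef_pos: [0.4755, 0.1209, 0.048]
orientation: [0.514, -0.483, 0.488, -0.514]
ft_force: [0.1, 0.4, -4.0]
width: 0.0285
```

Next I'll make a one-row probe that ends the call, so the force reads true.

Request:
send_rows(
  targets="0 0 -0.001 0 0",
)

```text
time_s: 14.0
eef_pos: [0.476, 0.1209, 0.0474]
orientation: [0.515, -0.482, 0.488, -0.514]
ft_force: [-2.3, 0.0, 29.4]
width: 0.0283
```

Contact. I'll release now.

Request:
send_rows(
  targets="0 0 0.0003 0 0.5;0 0 0 0 0.7;0 0 0 0 0.85;0 0 0 0 0.9",
)

```text
time_s: 14.4
eef_pos: [0.4768, 0.1211, 0.0482]
orientation: [0.515, -0.482, 0.488, -0.514]
ft_force: [0.4, -0.1, -0.0]
width: 0.0764
```

Request:
send_rows(
  targets="0 0 0.03 0 1;0 0 0.04 0 1;0 0.005 0.04 -4 1;-0.004 0.03 0.01 -6 1;-0.006 0.04 0 -6 1",
)

```text
time_s: 14.9
eef_pos: [0.4657, 0.1943, 0.1722]
orientation: [-0.435, 0.406, -0.554, 0.583]
ft_force: [0.5, -0.9, -0.7]
width: 0.0854
```

Request:
send_rows(
  targets="-0.005 0.04 0 -6 1;-0.005 0.04 0 -6 1;-0.005 0.035 -0.005 -4 1;-0.005 0.02 -0.01 0 1;0 0 0 0 1",
)

```text
time_s: 15.4
eef_pos: [0.4445, 0.3391, 0.1589]
orientation: [-0.347, 0.318, -0.607, 0.64]
ft_force: [-0.3, 0.2, -0.1]
width: 0.0858
```

Request:
send_rows(
  targets="-0.001 0.02 0 0 1;0 0.008 0 0 1;0 0 0 0 1;0 0 0 0 1",
)

```text
time_s: 15.8
eef_pos: [0.4431, 0.3659, 0.1587]
orientation: [-0.347, 0.32, -0.607, 0.64]
ft_force: [1.1, -0.4, -0.4]
width: 0.0854
```

Run:
```python
from h import *
d=cap("wrist","w9");s=observe();print(s["eef_pos"],rot(s["orientation"])[:,1:].round(3).tolist())
print(proj(d,[.4425,.377,.08]))
im=cv2.cvtColor(d["im"],cv2.COLOR_RGB2HSV)
m=((im[:,:,0]>18)&(im[:,:,0]<32)&(im[:,:,1]>140)).astype(np.uint8)
n,l,st,c=cv2.connectedComponentsWithStats(m)
for i in range(1,n):
    if st[i,4]>300: print(st[i],c[i],onz(d,*c[i],.08))
t=cap("top","t9");
```

```text
[0.4431437  0.36577676 0.15872425] [[0.056, 0.83], [-0.024, -0.555], [-0.998, 0.06]]
(np.float64(298.43680772300706), np.float64(192.64375475122287))
[ 260  152   75   78 4499] [296.65147811 190.87419427] [0.44220279 0.37874375 0.08      ]
[ 195  233   45   50 1090] [221.45229358 253.9587156 ] [0.37120796 0.37079723 0.08      ]
```

View pics/w9.png

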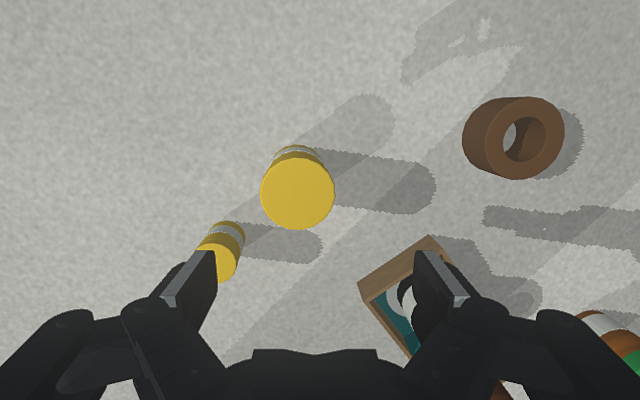

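View pics/t9.png

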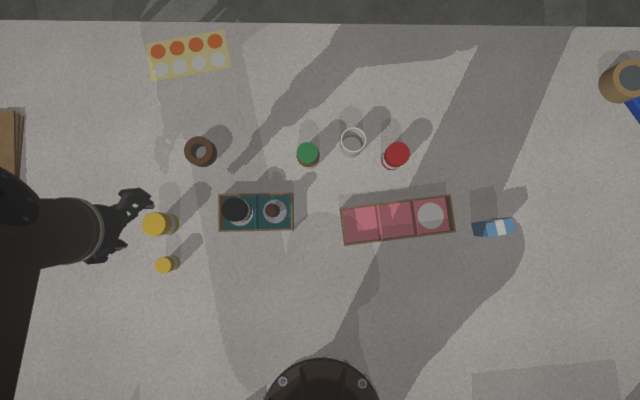

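The espresso box now holds the tin and the tamper. The larger yellow tin's lid is at (297,191) in the wrist picture, at about (0.442,0.378), and the smaller one lies clear of the fingers.

Request:
send_rows(
  targets="0 0.011 -0.02 0 1;0 0 -0.035 0 1;0 0 -0.03 0 1;0 0 -0.012 0 1;0 0 0 0 1",
)

```text
time_s: 16.4
eef_pos: [0.4452, 0.3744, 0.0613]
orientation: [-0.347, 0.317, -0.607, 0.641]
ft_force: [0.7, -0.2, 1.4]
width: 0.0854
```

Request:
send_rows(
  targets="-0.001 0.003 -0.01 0 1;0 0 -0.006 0 1;0 0 -0.003 0 1;0 0 0 0 1",
)

```text
time_s: 16.8
eef_pos: [0.4458, 0.3782, 0.0439]
orientation: [-0.348, 0.316, -0.608, 0.64]
ft_force: [-0.8, -0.5, -0.8]
width: 0.0853
```

Request:
send_rows(
  targets="-0.002 -0.001 -0.002 0 0.4;0 0 0 0 0.3;0 0 0 0 0.3;0 0 0 0 0;0 0 0 0 0",
)

```text
time_s: 17.3
eef_pos: [0.444, 0.378, 0.0439]
orientation: [-0.349, 0.315, -0.608, 0.64]
ft_force: [0.0, -0.5, -1.1]
width: 0.052
```

Request:
send_rows(
  targets="0 0 0 0 0;0 0 0 0 0",
)

```text
time_s: 17.5
eef_pos: [0.444, 0.378, 0.0439]
orientation: [-0.349, 0.315, -0.608, 0.64]
ft_force: [0.2, -0.0, -2.2]
width: 0.0518
```

Request:
send_rows(
  targets="0 0 0.02 0 0;0 0 0.04 0 0;0.005 -0.01 0.04 0 0;0.01 -0.03 0.02 4 0;0.01 -0.042 0 4 0",
)

```text
time_s: 18.0
eef_pos: [0.4682, 0.297, 0.1667]
orientation: [-0.394, 0.359, -0.582, 0.613]
ft_force: [0.2, -0.4, -2.8]
width: 0.0516
```

Request:
send_rows(
  targets="0.01 -0.044 0 4 0;0.01 -0.044 0 4 0;0.01 -0.044 0 4 0;0.008 -0.044 0 4 0;0.005 -0.044 0 4 0",
)

```text
time_s: 18.5
eef_pos: [0.5127, 0.0699, 0.1686]
orientation: [-0.502, 0.458, -0.506, 0.531]
ft_force: [1.3, 0.7, -2.1]
width: 0.0519
```

Request:
send_rows(
  targets="0 -0.044 0 3 0;-0.005 -0.044 0 3 0;-0.005 -0.044 0 3 0;-0.006 -0.044 0 0 0;-0.006 -0.044 0 0 0",
)

```text
time_s: 19.0
eef_pos: [0.49, -0.1597, 0.169]
orientation: [0.545, -0.498, 0.466, -0.489]
ft_force: [1.0, -0.0, -2.1]
width: 0.0525
```

Request:
send_rows(
  targets="-0.006 -0.040 -0.01 0 0;-0.006 -0.032 -0.015 0 0;-0.002 -0.005 -0.01 0 0;0 0 0 0 0;0 0 0 0 0",
)

```text
time_s: 19.5
eef_pos: [0.4742, -0.2455, 0.1332]
orientation: [0.543, -0.496, 0.466, -0.491]
ft_force: [0.6, -0.2, -2.4]
width: 0.0524
```

Run:
```python
from h import *
d=cap("wrist","w10");s=observe();print(s["eef_pos"],rot(s["orientation"])[:,1:].round(3).tolist())
print([proj(d,p) for p in [[.4743,-.2474,.004],[.4863,-.0318,.034],[.4015,-.0446,.034],[.4625,-.1642,.034]]])
```

```text
[ 0.47429456 -0.24516854  0.13331702] [[0.07, 0.994], [0.025, 0.081], [-0.997, 0.072]]
[(np.float64(304.2247208347991), np.float64(191.01075090584106)), (np.float64(352.8116128646811), np.float64(-143.14825823060767)), (np.float64(208.16745281718255), np.float64(-138.44018629887353)), (np.float64(297.9388649129433), np.float64(84.82359099234316))]
```

View pics/w10.png

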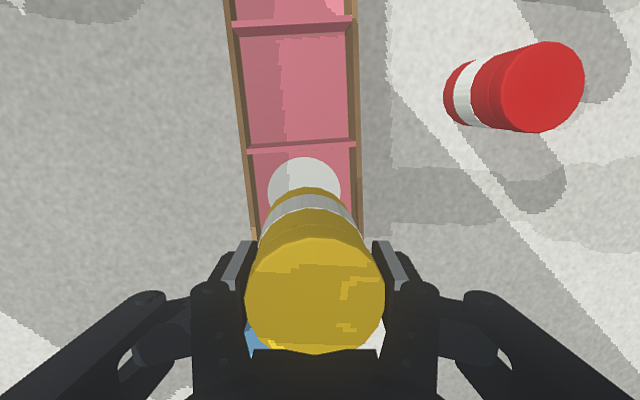

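The pad is at (304,188), 3 px from the prediction, and the tin hangs straight above it. I'll lower it.

Request:
send_rows(
  targets="0 0 -0.03 0 0;0 0 -0.025 0 0;0 0 -0.013 0 0;0 0 0 0 0;0 0 0 0 0",
)

```text
time_s: 20.05
eef_pos: [0.4779, -0.2406, 0.0671]
orientation: [0.545, -0.498, 0.463, -0.491]
ft_force: [-0.4, -0.6, -1.5]
width: 0.0523
```

Request:
send_rows(
  targets="-0.002 -0.006 -0.006 0 0;-0.001 -0.001 -0.005 0 0;0 0 -0.003 0 0;0 0 0 0 0",
)

```text
time_s: 20.45
eef_pos: [0.4764, -0.2483, 0.0548]
orientation: [0.546, -0.498, 0.461, -0.492]
ft_force: [0.4, -0.5, -1.3]
width: 0.052
```

Request:
send_rows(
  targets="-0.001 0.001 -0.003 0 0;0 0.001 -0.001 0 0;0 0 0 0 0",
)

```text
time_s: 20.75
eef_pos: [0.4754, -0.2463, 0.0507]
orientation: [0.546, -0.498, 0.461, -0.492]
ft_force: [-0.6, -0.2, -0.7]
width: 0.0524
```

Request:
send_rows(
  targets="0 0 -0.0015 0 0;0 0 0 0 0",
)

```text
time_s: 20.95
eef_pos: [0.4754, -0.2463, 0.0491]
orientation: [0.546, -0.498, 0.461, -0.492]
ft_force: [0.1, -0.0, -1.7]
width: 0.0521
```

Request:
send_rows(
  targets="0 0 -0.001 0 0",
)

```text
time_s: 21.05
eef_pos: [0.4755, -0.2463, 0.0482]
orientation: [0.546, -0.498, 0.461, -0.492]
ft_force: [0.2, -0.4, -2.2]
width: 0.0524
```

Request:
send_rows(
  targets="0 0 -0.001 0 0",
)

```text
time_s: 21.15
eef_pos: [0.4758, -0.2465, 0.0476]
orientation: [0.546, -0.498, 0.46, -0.492]
ft_force: [-6.0, 0.3, 28.4]
width: 0.0522
```

Contact. Releasing.

Request:
send_rows(
  targets="0 0 0.0003 0 0.62;0 0 0 0 0.75;0 0 0 0 0.9;0 0 0 0 0.95",
)

```text
time_s: 21.55
eef_pos: [0.4761, -0.2468, 0.0481]
orientation: [0.546, -0.498, 0.46, -0.492]
ft_force: [0.3, 0.2, -0.4]
width: 0.0811
```

Request:
send_rows(
  targets="0 0 0.03 0 1;0 0 0.04 0 1;0 0.01 0.035 0 1;0.012 0.035 0.005 -2 1;0.03 0.035 0 -2 1",
)

```text
time_s: 22.05
eef_pos: [0.5159, -0.1677, 0.1616]
orientation: [0.526, -0.479, 0.48, -0.513]
ft_force: [0.5, -1.3, 0.6]
width: 0.0852
```

Request:
send_rows(
  targets="0.035 0.034 0 0 1;0.035 0.034 0 0 1;0.025 0.022 0 0 1;0.005 0 0 0 1;0 0 0 0 1",
)

```text
time_s: 22.55
eef_pos: [0.6224, -0.0693, 0.1632]
orientation: [0.528, -0.479, 0.478, -0.513]
ft_force: [0.3, -0.1, 0.1]
width: 0.0856
```

Run:
```python
from h import *
cap("wrist")
d=cap("wrist","w11");s=observe();print(s["eef_pos"],rot(s["orientation"])[:,1:].round(3).tolist())
print(proj(d,[.637,-.057,.075]))
```

```text
[ 0.62128636 -0.07018612  0.16321252] [[0.083, 0.996], [0.015, 0.013], [-0.996, 0.084]]
(np.float64(326.1839573553351), np.float64(184.8226526377906))
```

View pics/w11.png

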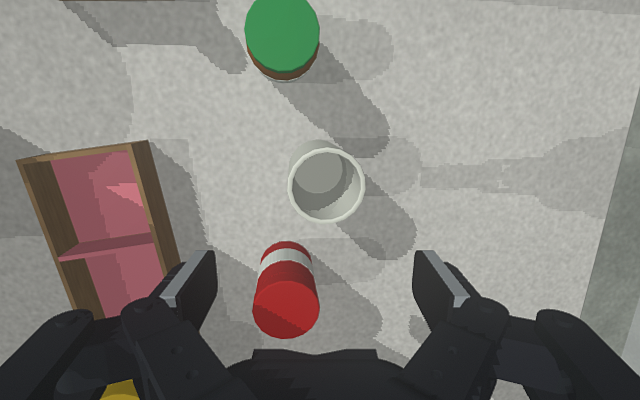

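The cup's rim is centred at (326,185), as predicted, so it stands at (0.637,-0.057).

Request:
send_rows(
  targets="0.017 0.013 -0.02 0 1;0 0 -0.03 0 1;0 0 -0.025 0 1;0 0 -0.01 0 1;0 0 0 0 1",
)

```text
time_s: 23.15
eef_pos: [0.635, -0.0623, 0.0772]
orientation: [0.526, -0.477, 0.48, -0.515]
ft_force: [0.3, 0.2, 0.1]
width: 0.0854
```

Request:
send_rows(
  targets="0.004 0.007 0 0 1;0 0 0 0 1",
)

```text
time_s: 23.35
eef_pos: [0.6393, -0.0561, 0.0789]
orientation: [0.525, -0.476, 0.48, -0.516]
ft_force: [0.2, -0.2, 0.8]
width: 0.0851
```

Request:
send_rows(
  targets="0 0 -0.015 0 1;0 0 -0.010 0 1;0 0 -0.006 0 1;0 0 0 0 1",
)

```text
time_s: 23.75
eef_pos: [0.6406, -0.056, 0.0477]
orientation: [0.526, -0.476, 0.479, -0.517]
ft_force: [-0.2, -0.2, 0.6]
width: 0.0857
```

Request:
send_rows(
  targets="-0.002 -0.001 -0.006 0 1;0 0 -0.001 0 1;0 0 0 0 0.6;0 0 0 0 0.4;0 0 0 0 0.3",
  grip_force=40,
)

```text
time_s: 24.25
eef_pos: [0.6383, -0.0572, 0.0406]
orientation: [0.526, -0.476, 0.479, -0.517]
ft_force: [-3.8, 0.0, 6.5]
width: 0.0572
```

Request:
send_rows(
  targets="0 0 0 0 0.2;0 0 0 0 0;0 0 0 0 0",
)

```text
time_s: 24.55
eef_pos: [0.6383, -0.0572, 0.0412]
orientation: [0.526, -0.476, 0.479, -0.517]
ft_force: [0.0, -0.6, -2.0]
width: 0.0571
```

Request:
send_rows(
  targets="0 0 0.02 0 0;0 0 0.035 0 0;-0.01 0 0.03 0 0;-0.035 -0.005 0.01 2 0;-0.038 -0.005 0 2 0",
)

```text
time_s: 25.05
eef_pos: [0.557, -0.067, 0.1384]
orientation: [0.545, -0.493, 0.461, -0.498]
ft_force: [0.4, -0.1, -2.6]
width: 0.0568
```

Request:
send_rows(
  targets="-0.038 -0.005 0 2 0;-0.035 -0.005 0 0 0;-0.015 -0.003 0 0 0;0 0 0 0 0;0 0 0 0 0",
)

```text
time_s: 25.55
eef_pos: [0.4619, -0.0802, 0.1396]
orientation: [0.554, -0.501, 0.451, -0.488]
ft_force: [0.2, -1.1, -1.8]
width: 0.0567
```

Run:
```python
from h import *
d=cap("wrist","w12");s=observe();print(s["eef_pos"],rot(s["orientation"])[:,1:].round(3).tolist(),s["joint_pos"].round(2))
print([proj(d,p) for p in [[.4507,-.081,.004],[.4863,-.0318,.034],[.4015,-.0446,.034],[.4625,-.1642,.034]]])
cap("scene","s12")
```

```text
[ 0.46204929 -0.0801295   0.1394951 ] [[0.089, 0.989], [0.021, 0.115], [-0.996, 0.09]] [-0.27  0.33  2.16  0.08  0.58 -0.45]
[(np.float64(288.1031188422104), np.float64(185.66127351552143)), (np.float64(342.3328330444993), np.float64(136.01418380626234)), (np.float64(226.00598341525836), np.float64(141.060585003857)), (np.float64(293.20726336838214), np.float64(290.8473107260255))]
```

View pics/w12.png

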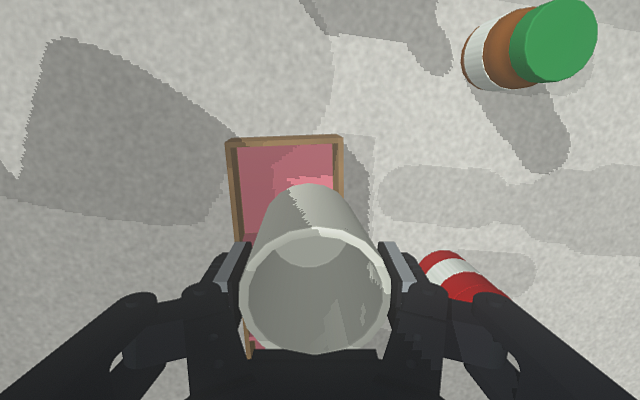

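View pics/s12.png

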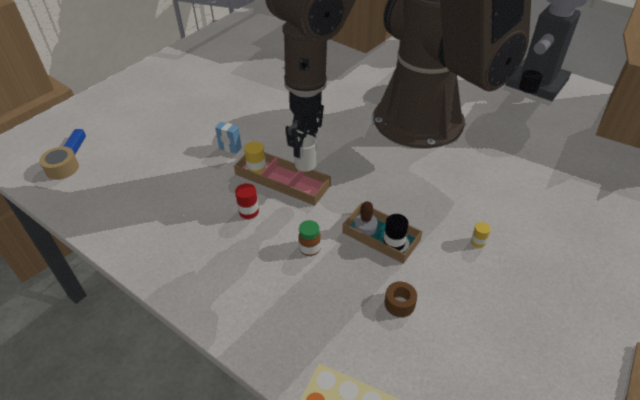

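The box corners match the prediction to 1 px. The cup is held upright, and everything placed so far stands.

Request:
send_rows(
  targets="-0.011 -0.001 -0.02 0 0;0 0 -0.03 0 0;0 0 -0.015 0 0;0 0 -0.005 0 0;0 0 0 0 0",
)

```text
time_s: 26.15
eef_pos: [0.4576, -0.0813, 0.0676]
orientation: [0.555, -0.501, 0.449, -0.489]
ft_force: [-0.3, -0.3, -0.7]
width: 0.0568
```

Request:
send_rows(
  targets="-0.006 0 -0.006 0 0;-0.001 0 -0.006 0 0;0 0 -0.003 0 0;0 0 0 0 0",
)

```text
time_s: 26.55
eef_pos: [0.4519, -0.0815, 0.053]
orientation: [0.556, -0.5, 0.448, -0.49]
ft_force: [-0.1, 0.1, -1.6]
width: 0.0568
```

Request:
send_rows(
  targets="0 0 -0.003 0 0;0 0 -0.002 0 0;0 0 0 0 0",
)

```text
time_s: 26.85
eef_pos: [0.4524, -0.0817, 0.0482]
orientation: [0.556, -0.5, 0.447, -0.491]
ft_force: [-0.0, -0.4, -2.9]
width: 0.0571
```

Request:
send_rows(
  targets="0 0 -0.0015 0 0;0 0 0 0 0",
)

```text
time_s: 27.05
eef_pos: [0.4526, -0.0817, 0.0466]
orientation: [0.556, -0.5, 0.447, -0.491]
ft_force: [0.5, 0.3, -1.7]
width: 0.0568
```

Request:
send_rows(
  targets="0 0 -0.001 0 0",
)

```text
time_s: 27.15
eef_pos: [0.4527, -0.0817, 0.0457]
orientation: [0.556, -0.5, 0.447, -0.491]
ft_force: [-0.2, 0.2, -1.7]
width: 0.0567
```

Request:
send_rows(
  targets="0 0 -0.001 0 0",
)

```text
time_s: 27.25
eef_pos: [0.4529, -0.0818, 0.0448]
orientation: [0.556, -0.5, 0.447, -0.491]
ft_force: [-2.2, 1.3, 21.8]
width: 0.0571
```

Contact. I'll release and rise, then go to the carton.

Request:
send_rows(
  targets="0 0 0.0003 0 0.68;0 0 0 0 0.8;0 0 0 0 0.9;0 0 0 0 1",
)

```text
time_s: 27.65
eef_pos: [0.4531, -0.0818, 0.0452]
orientation: [0.556, -0.5, 0.447, -0.491]
ft_force: [0.3, -0.2, 0.5]
width: 0.0856
```

Request:
send_rows(
  targets="0 0 0.03 0 1;0 0 0.04 0 1;0.01 -0.01 0.035 0 1;0.01 -0.035 0.005 1 1;0.008 -0.042 0 1 1",
)

```text
time_s: 28.15
eef_pos: [0.4788, -0.1672, 0.1592]
orientation: [0.565, -0.51, 0.438, -0.478]
ft_force: [2.4, 0.9, -0.6]
width: 0.0853
```

Request:
send_rows(
  targets="0 -0.042 0 1 1;0 -0.042 0 1 1;0 -0.040 0 1 1;-0.006 -0.025 0 0 1;0 0 0 0 1",
)

```text
time_s: 28.65
eef_pos: [0.4737, -0.3274, 0.1609]
orientation: [0.578, -0.521, 0.422, -0.465]
ft_force: [0.6, -0.4, -0.3]
width: 0.0853
```

Request:
send_rows(
  targets="-0.01 -0.024 0 0 1;0 -0.01 0 0 1;0 0 0 0 1;0 0 0 0 1",
)

```text
time_s: 29.05
eef_pos: [0.4631, -0.3605, 0.1602]
orientation: [0.578, -0.521, 0.423, -0.465]
ft_force: [-0.6, 0.2, 0.2]
width: 0.0852
```

Run:
```python
from h import *
d=cap("wrist","w13");s=observe();Rm=rot(s["orientation"]);print(s["eef_pos"],Rm[:,1:].round(3).tolist(),np.degrees(np.arctan2(Rm[1,2],Rm[0,2])))
cap("scene","s13")
im=d["im"][:,:,::-1];a=im[100:300,180:460]; cv2.imwrite("pics/c13.png",cv2.resize(a,None,fx=2.8,fy=2.8,interpolation=cv2.INTER_CUBIC))
```

```text
[ 0.46322616 -0.36029667  0.16028292] [[0.097, 0.973], [0.026, 0.209], [-0.995, 0.1]] 12.132031112991282
```

View pics/w13.png

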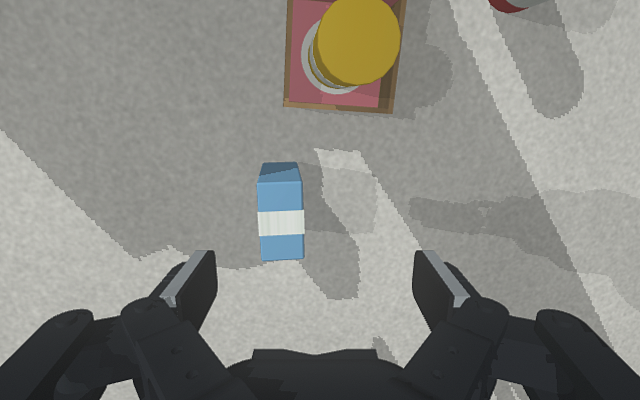

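View pics/c13.png

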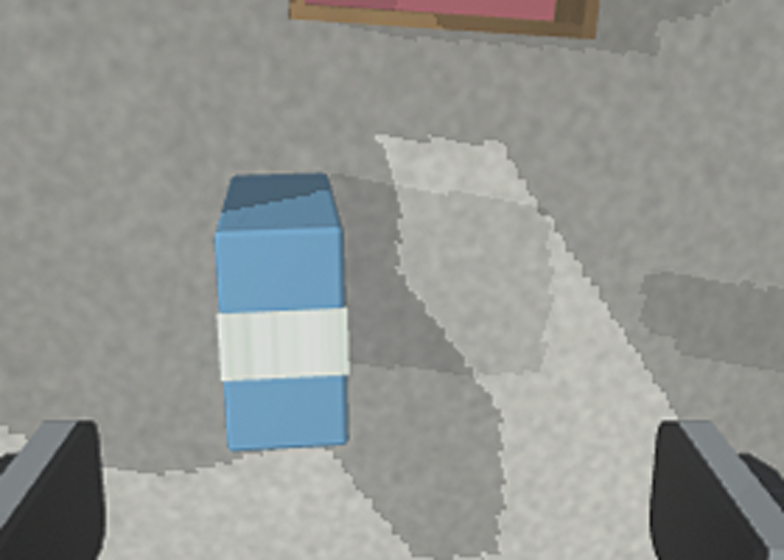

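The carton's top face has corners at about (257,183), (302,181), (304,258) and (262,260) in the wrist picture. I'll work out its centre and yaw.

Run:
```python
from h import *
d=load("w13");t=load("top0");s=load("scene0")
c=[(180+u/2.8-.3,100+v/2.8-.3) for u,v in [(217,234),(342,229),(347,443),(229,450)]]
P=np.array([onz(d,*q,.08) for q in c]);print(P.round(4),P.mean(0))
y=(P[0]+P[1]-P[2]-P[3])/2; x=(P[1]+P[2]-P[0]-P[3])/2
print(np.degrees(np.arctan2(-y[0],y[1])),np.degrees(np.arctan2(x[1],x[0])),np.linalg.norm(x),np.linalg.norm(y))
C2=lambda u,v:(325+u/4-.37,115+v/4-.37)
for q,w in [(c[0],C2(655,489)),(c[1],C2(642,430)),(c[2],C2(748,410)),(c[3],C2(762,463))]: print(tri([(d,*q),(t,*w)]))
```

```text
[[ 0.4286 -0.3516  0.08  ]
 [ 0.4583 -0.3446  0.08  ]
 [ 0.4712 -0.4012  0.08  ]
 [ 0.4411 -0.4081  0.08  ]] [ 0.44978354 -0.3763643   0.08      ]
12.699876146391682 13.102594413525972 0.030652913963313783 0.05797108759953093
(array([ 0.42821498, -0.35387426,  0.07084532]), [np.float64(0.00013433464575607676), np.float64(0.00013433464575594164)])
(array([ 0.4595077 , -0.34657766,  0.07201427]), [np.float64(0.0004146083332634064), np.float64(0.00041460833326346957)])
(array([ 0.47191287, -0.40311901,  0.07487995]), [np.float64(0.00044120116684609315), np.float64(0.0004412011668460753)])
(array([ 0.44307095, -0.43869995,  0.0190457 ]), [np.float64(0.00033803894925405224), np.float64(0.00033803894925397586)])
```

The carton is at (0.450,-0.3755) with a yaw of 12.9°. The tool has drifted to about 5.7° of tilt, so I'll check whether held objects hung upright or followed the tool.

Run:
```python
from h import *
d=load("w12");im=d["im"][:,:,::-1];a=im[170:370,220:410]; cv2.imwrite("pics/c14.png",cv2.resize(a,None,fx=3,fy=3,interpolation=cv2.INTER_CUBIC))
e=np.array([.46205,-.08013,.1395]);
z0=.1395-.0412
c=np.array([.461,-.080,z0])
print("upright foot",proj(d,c),"rim",proj(d,c+[0,0,.075]))
Rm=np.array([.089,.021,-.996])
g=c+[0,0,.065]; print("aligned foot",proj(d,g+Rm*.065),"rim",proj(d,g-Rm*.01))
d=load("w10");im=d["im"][:,:,::-1]
a=load("s12")["im"][:,:,::-1][120:180,270:340]; cv2.imwrite("pics/c15.png",cv2.resize(a,None,fx=8,fy=8,interpolation=cv2.INTER_CUBIC))
a=load("s13")["im"][:,:,::-1][100:270,200:430]; cv2.imwrite("pics/c16.png",cv2.resize(a,None,fx=3.4,fy=3.4,interpolation=cv2.INTER_CUBIC))
```

```text
upright foot (np.float64(307.81734496553383), np.float64(223.7049095783959)) rim (np.float64(321.9762040454211), np.float64(293.6727877143264))
aligned foot (np.float64(317.79990166325996), np.float64(222.4529833799775)) rim (np.float64(319.5491352550848), np.float64(293.98378221774254))
```

View pics/c14.png

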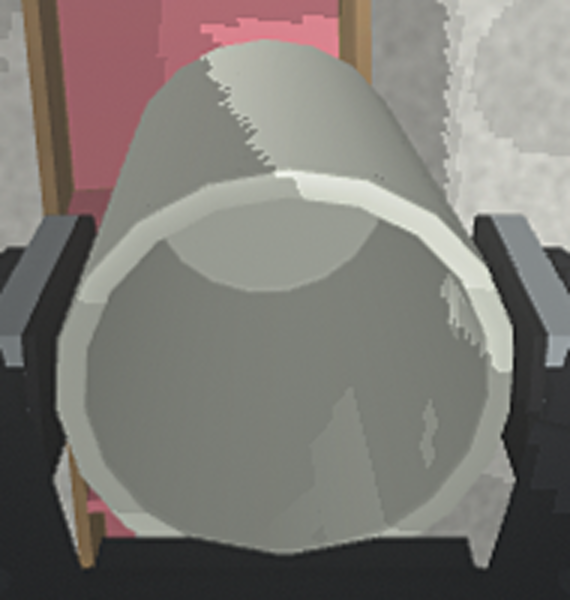

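View pics/c15.png

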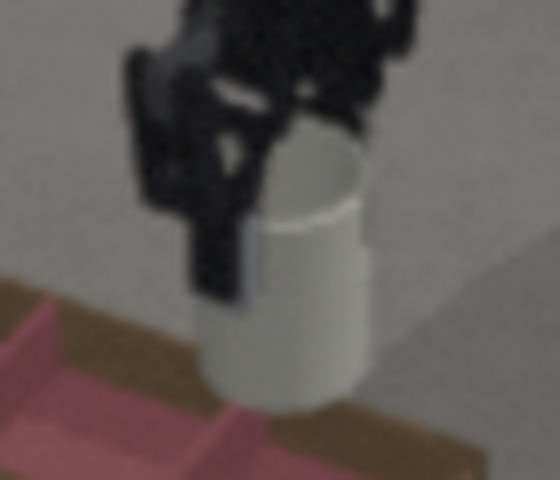

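View pics/c16.png

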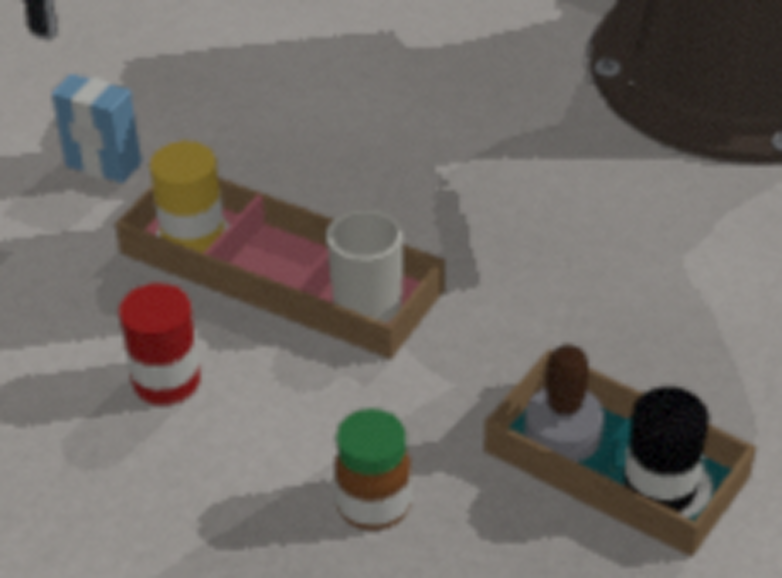

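The cup followed the tool by about half its tilt while held, but all four placed items now stand upright. I'll grip the carton lightly.

Request:
send_rows(
  targets="-0.010 -0.014 -0.02 1 1;0 0 -0.02 0 1;0 0 -0.015 0 1;0 0 0 0 1;0 0 0 0 1",
  grip_force=30,
)

```text
time_s: 29.65
eef_pos: [0.4551, -0.3708, 0.1051]
orientation: [0.583, -0.526, 0.416, -0.459]
ft_force: [0.2, -1.0, 0.2]
width: 0.0853
```

Request:
send_rows(
  targets="-0.003 -0.004 -0.02 0 1;0 0 -0.02 0 1;0 0 -0.01 0 1;0 0 0 0 1;0 0 0 0 1",
)

```text
time_s: 30.15
eef_pos: [0.455, -0.3749, 0.0585]
orientation: [0.584, -0.526, 0.413, -0.46]
ft_force: [-1.8, 0.1, 0.5]
width: 0.0852
```

Request:
send_rows(
  targets="-0.003 0 -0.010 0 1;0 0 -0.005 0 1;0 0 -0.002 0 1;0 0 0 0 1;0 0 0 0 1",
)

```text
time_s: 30.65
eef_pos: [0.4527, -0.3757, 0.0422]
orientation: [0.584, -0.526, 0.412, -0.461]
ft_force: [0.2, 0.7, 0.6]
width: 0.0856
```

Request:
send_rows(
  targets="0 0 0 0 0.5;0 0 0 0 0.35;0 0 0 0 0.3;0 0 0 0 0.2;0 0 0 0 0.2",
)

```text
time_s: 31.15
eef_pos: [0.4525, -0.3759, 0.0431]
orientation: [0.584, -0.527, 0.412, -0.461]
ft_force: [-1.9, 0.3, 2.0]
width: 0.0338
```

Request:
send_rows(
  targets="0 0 0 0 0;0 0 0 0 0;0 0 0 0 0",
)

```text
time_s: 31.45
eef_pos: [0.4522, -0.376, 0.0434]
orientation: [0.584, -0.527, 0.412, -0.461]
ft_force: [-1.2, 0.4, 0.2]
width: 0.0338
```

Request:
send_rows(
  targets="0 0 0.015 0 0;0 0 0.035 0 0;0 0 0.04 0 0;0 0.005 0.025 -1 0;0.002 0.03 0 -1 0",
)

```text
time_s: 31.95
eef_pos: [0.4543, -0.3424, 0.1652]
orientation: [0.575, -0.519, 0.422, -0.472]
ft_force: [0.1, -0.5, -1.4]
width: 0.0317
```

Run:
```python
from h import *
d=cap("wrist","w14");s=observe();Rm=rot(s["orientation"]);print(s["eef_pos"],Rm[:,1:].round(3).tolist(),s["width"])
a=d["im"][:,:,::-1][150:390,200:430]; cv2.imwrite("pics/c17.png",cv2.resize(a,None,fx=2.4,fy=2.4))
```

```text
[ 0.4528762  -0.33624366  0.16366358] [[0.102, 0.975], [0.021, 0.197], [-0.995, 0.104]] 0.03174208643194833
```

View pics/c17.png

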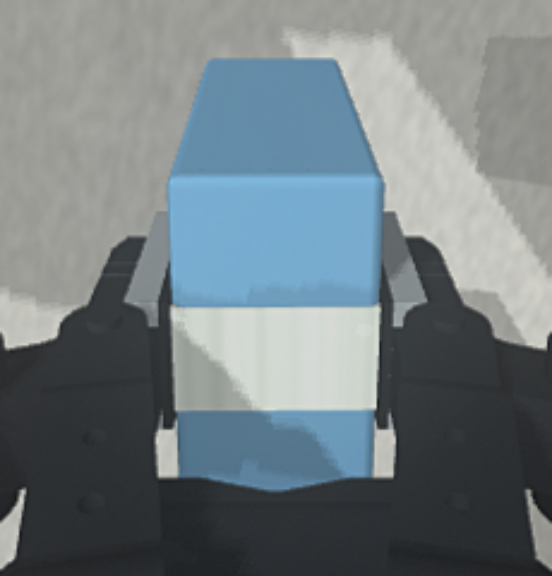

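The carton has followed the tool and leans about 6° in the grip. I'll touch its lower edge down and open very slowly, so that it settles instead of dropping.

Request:
send_rows(
  targets="0.002 0.04 0 -1 0;0.002 0.04 0 -1 0;0.002 0.04 0 -1 0;0.001 0.03 0 0 0;0 0.008 0 0 0",
)

```text
time_s: 32.5
eef_pos: [0.4597, -0.1732, 0.1684]
orientation: [0.562, -0.506, 0.437, -0.488]
ft_force: [-0.2, -0.0, -1.1]
width: 0.0319
```

Request:
send_rows(
  targets="0 0 -0.005 0 0;0 0 0 0 0;0 0 0 0 0",
)

```text
time_s: 32.8
eef_pos: [0.4603, -0.1733, 0.1642]
orientation: [0.562, -0.506, 0.435, -0.488]
ft_force: [-0.2, 0.3, -1.5]
width: 0.0314
```

Run:
```python
from h import *
d=cap("wrist","w15");s=observe();Rm=rot(s["orientation"]);print(s["eef_pos"],Rm[:,1:].round(3).tolist(),s["width"])
print([proj(d,p) for p in [[.4507,-.081,.004],[.4863,-.0318,.034],[.4015,-.0446,.034],[.4625,-.1642,.004]]])
```

```text
[ 0.46027613 -0.17342431  0.16415595] [[0.108, 0.984], [0.011, 0.144], [-0.994, 0.108]] 0.03130321400364405
[(np.float64(299.7107110609765), np.float64(71.44589468353377)), (np.float64(358.4653112982575), np.float64(6.705527388144787)), (np.float64(241.43055503482674), np.float64(3.746176365073012)), (np.float64(300.3150325427189), np.float64(167.99723169404464))]
```

View pics/w15.png

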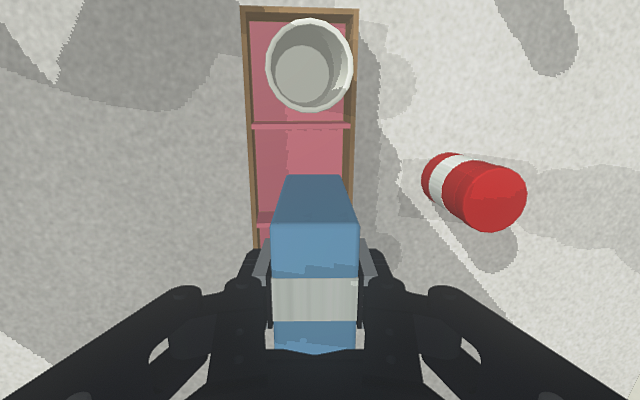

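Request:
send_rows(
  targets="-0.001 0.007 -0.03 0 0;-0.001 0 -0.03 0 0;-0.001 0 -0.015 0 0;0 0 0 0 0;0 0 0 0 0",
)

```text
time_s: 33.35
eef_pos: [0.4586, -0.1713, 0.0877]
orientation: [0.561, -0.505, 0.436, -0.491]
ft_force: [0.1, 0.0, -0.5]
width: 0.0317
```

Request:
send_rows(
  targets="0 0.006 -0.01 0 0;-0.001 0.001 -0.012 0 0;0 0 -0.005 0 0;0 0 0 0 0",
)

```text
time_s: 33.75
eef_pos: [0.4596, -0.1652, 0.0616]
orientation: [0.561, -0.504, 0.434, -0.493]
ft_force: [-0.6, -0.1, -0.7]
width: 0.0318
```

Request:
send_rows(
  targets="-0.001 0 -0.004 0 0;0 0 -0.003 0 0;0 0 0 0 0",
  grip_force=20,
)

```text
time_s: 34.05
eef_pos: [0.4593, -0.1654, 0.055]
orientation: [0.561, -0.504, 0.434, -0.493]
ft_force: [0.2, 0.8, -0.9]
width: 0.0316
```

Request:
send_rows(
  targets="0 0 -0.002 0 0;0 0 0 0 0",
)

```text
time_s: 34.25
eef_pos: [0.4595, -0.1655, 0.0531]
orientation: [0.561, -0.504, 0.434, -0.493]
ft_force: [0.4, -0.2, -0.7]
width: 0.0315
```

Request:
send_rows(
  targets="0 0 -0.001 0 0",
)

```text
time_s: 34.35
eef_pos: [0.4597, -0.1655, 0.0522]
orientation: [0.561, -0.504, 0.433, -0.493]
ft_force: [1.2, 1.3, -1.5]
width: 0.0316
```

Request:
send_rows(
  targets="0 0 -0.001 0 0",
)

```text
time_s: 34.45
eef_pos: [0.4597, -0.1656, 0.0513]
orientation: [0.561, -0.504, 0.433, -0.493]
ft_force: [-0.3, 0.3, -1.3]
width: 0.0314
```

Request:
send_rows(
  targets="0 0 -0.001 0 0",
)

```text
time_s: 34.55
eef_pos: [0.4597, -0.1656, 0.0502]
orientation: [0.561, -0.504, 0.433, -0.494]
ft_force: [-0.3, 0.6, -0.8]
width: 0.0316
```

Request:
send_rows(
  targets="0 0 -0.001 0 0",
)

```text
time_s: 34.65
eef_pos: [0.46, -0.1658, 0.0495]
orientation: [0.561, -0.504, 0.433, -0.494]
ft_force: [-9.1, -1.2, 38.0]
width: 0.0319
```

Request:
send_rows(
  targets="0 0 -0.0008 0 0",
)

```text
time_s: 34.75
eef_pos: [0.4601, -0.1659, 0.0495]
orientation: [0.561, -0.503, 0.433, -0.494]
ft_force: [-11.0, 0.1, 42.6]
width: 0.0315
```

Request:
send_rows(
  targets="0 0 0.0002 0 0.37;0 0 0 0 0.385;0 0 0 0 0.395;0 0 0 0 0.405;0 0 0 0 0.415",
)

```text
time_s: 35.25
eef_pos: [0.4601, -0.166, 0.0501]
orientation: [0.561, -0.503, 0.433, -0.494]
ft_force: [0.6, 0.6, -0.0]
width: 0.0354
```

Request:
send_rows(
  targets="0 0 0 0 0.425;0 0 0 0 0.435;0 0 0 0 0.445;0 0 0 0 0.46;0 0 0 0 0.48",
)

```text
time_s: 35.75
eef_pos: [0.4601, -0.1659, 0.0499]
orientation: [0.561, -0.503, 0.433, -0.494]
ft_force: [-0.4, 0.4, -0.3]
width: 0.0407
```

Run:
```python
from h import *
d=cap("wrist","w16")
a=d["im"][:,:,::-1][150:390,200:430]; cv2.imwrite("pics/c18.png",cv2.resize(a,None,fx=2.4,fy=2.4))
a=cap("scene","s16")["im"][:,:,::-1][100:220,210:350]; cv2.imwrite("pics/c19.png",cv2.resize(a,None,fx=4,fy=4,interpolation=cv2.INTER_CUBIC))
```

```text
(no output)
```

View pics/c18.png

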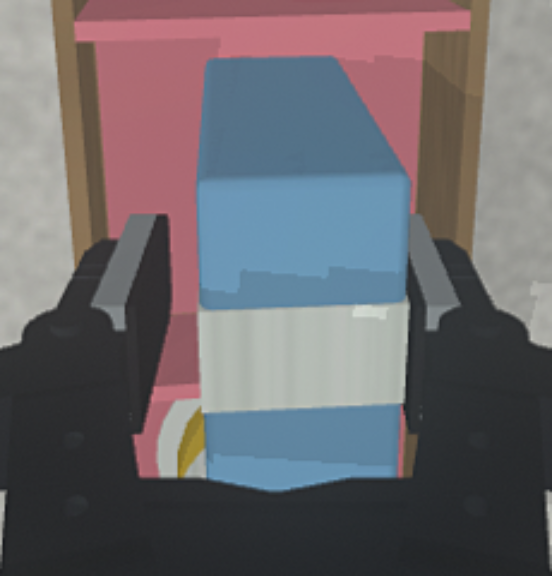

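View pics/c19.png

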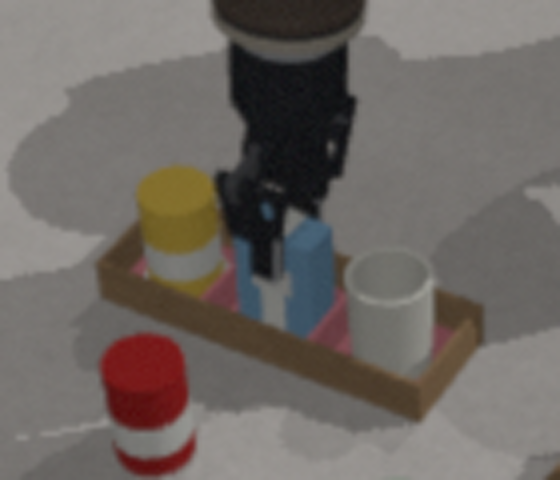

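The carton has settled upright and stands free of the left pad, close to the right one. I'll open fully and rise.

Request:
send_rows(
  targets="0.001 0 0 0 0.6;0 0 0 0 0.75;0 0 0 0 0.85;0 0 0 0 0.85;0 0 0 0 0.85",
)

```text
time_s: 36.35
eef_pos: [0.4612, -0.1659, 0.0499]
orientation: [0.561, -0.503, 0.433, -0.494]
ft_force: [-1.1, 0.2, -0.3]
width: 0.0727
```

Request:
send_rows(
  targets="0 0 0.02 0 0.9;0 0 0.03 0 0.9;0 0 0.04 0 1;0 -0.01 0.04 0 1;0 -0.04 0.02 0 1",
)

```text
time_s: 36.85
eef_pos: [0.4571, -0.2123, 0.2018]
orientation: [0.561, -0.505, 0.435, -0.49]
ft_force: [1.0, -0.1, -0.4]
width: 0.0856
```

Request:
send_rows(
  targets="0 -0.045 0.01 0 1;0 -0.045 0.01 0 1;0 -0.045 0.01 0 1;0 -0.045 0.01 0 1;0 0 0 0 1",
)

```text
time_s: 37.35
eef_pos: [0.4573, -0.4035, 0.249]
orientation: [0.561, -0.506, 0.432, -0.493]
ft_force: [0.9, 0.6, -0.0]
width: 0.0853
```

Request:
send_rows(
  targets="0 -0.045 0 0 1;0 -0.03 0 0 1;0 0 0 0 1;0 0 0 0 1",
)

```text
time_s: 37.75
eef_pos: [0.4559, -0.48, 0.2478]
orientation: [0.561, -0.505, 0.433, -0.493]
ft_force: [-0.4, 0.7, 0.8]
width: 0.0852
```

Run:
```python
from h import *
a=cap("top","t20")["im"][:,:,::-1][110:290,130:530]; cv2.imwrite("pics/c20.png",cv2.resize(a,None,fx=2,fy=2,interpolation=cv2.INTER_CUBIC))
a=cap("scene","s20")["im"][:,:,::-1][100:320,180:500]; cv2.imwrite("pics/c21.png",cv2.resize(a,None,fx=2.5,fy=2.5,interpolation=cv2.INTER_CUBIC))
```

```text
(no output)
```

View pics/c20.png

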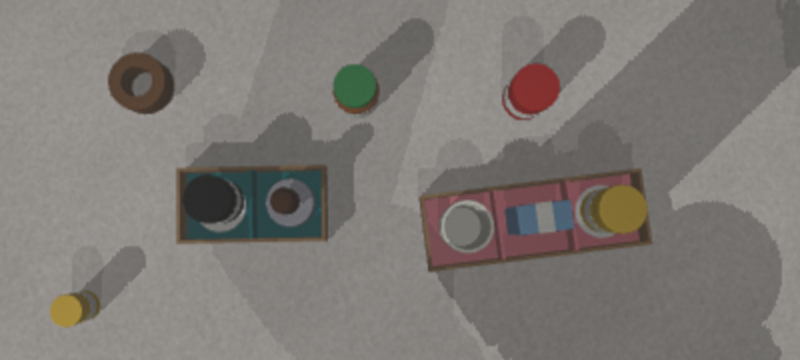

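View pics/c21.png

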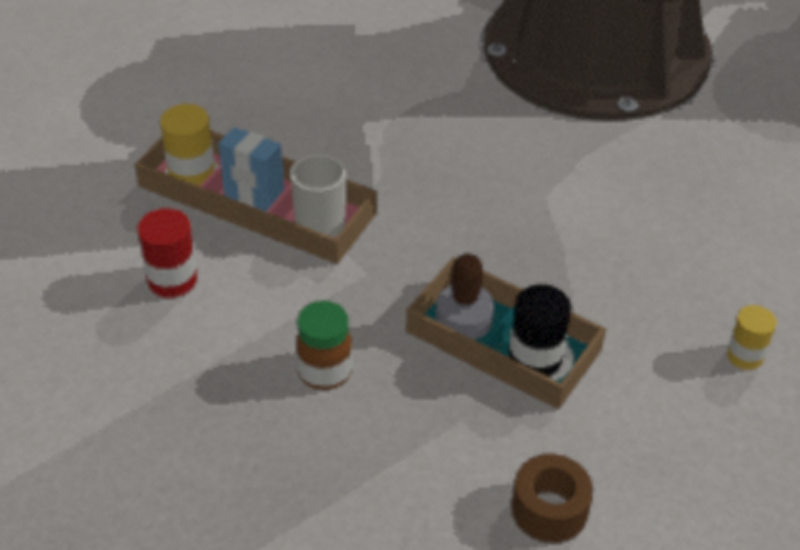

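All five items stand in their bays in both views. I'll check that the bystanders haven't moved and that nothing leans, then hand in.

Run:
```python
from h import *
for a,b in [("scene0","s20"),("top0","t20")]:
    for nm,lo,hi in [("red",(0,150,60),(8,255,255)),("green",(50,90,40),(80,255,255)),("yellow",(18,140,60),(32,255,255))]:
        o=[]
        for f in (a,b):
            m=cv2.inRange(cv2.cvtColor(load(f)["im"],cv2.COLOR_RGB2HSV),lo,hi)
            n,l,st,c=cv2.connectedComponentsWithStats(m); o.append([c[i].round(1).tolist() for i in range(1,n) if st[i,4]>80])
        print(a,nm,o)
t,s=load("t20"),load("s20")
T=lambda u,v:(130+u/2-.25,110+v/2-.25); S=lambda u,v:(180+u/2.5-.3,100+v/2.5-.3)
for nm,p,q in [("black",(210,198),(543,303)),("yellow",(623,209),(186,120)),("cup",(466,225),(319,174)),("tamper",(285,201),(467,264))]:
    print(nm,tri([(t,*T(*p)),(s,*S(*q))])[0].round(3))
```

```text
scene0 red [[[245.8, 194.5]], [[245.7, 194.6]]]
scene0 green [[[308.8, 229.6]], [[308.8, 229.6]]]
scene0 yellow [[[481.4, 230.5], [471.8, 252.7]], [[253.9, 152.0], [481.4, 230.5]]]
top0 red [[[396.6, 154.1]], [[396.7, 154.1]]]
top0 green [[[307.0, 152.6]], [[306.9, 152.6]]]
top0 yellow [[[153.7, 223.9], [163.0, 264.9]], [[440.2, 214.3], [163.0, 264.9]]]
black [0.476 0.2   0.081]
yellow [ 0.474 -0.248  0.079]
cup [ 0.454 -0.08   0.075]
tamper [0.476 0.117 0.081]
```

Run:
```python
from h import *
print(workorder.hand_in(), observe()["time_s"])
```

```text
the job is handed in; nothing more can be done
the job is handed in; nothing more can be done
```

Both gift boxes are packed and the job is handed in, at about 38 s of the 122 s allowed. I packed in the order you listed.
- **Espresso box:** the black tin stands in the bay with the pad, with the tamper in the other bay.
- **Filter box:** the larger yellow tin stands in the bay with the pad, the carton of filters in the middle bay and the white cup in the last one.

**Last checks:** in the top and scene views all five stand upright in their bays, and both tins and the cup came out within 5 mm of where I aimed them. The red tin, the jar and the small yellow tin are within 0.1 pixel of where they started. I checked the tape roll only by eye, and the gripper was well clear of everything.

**What went less well:**
- **Black tin:** I pressed it onto the floor with a brief 113 N at the wrist, under the 120 N limit. My force readings were taken after the arm had settled, which hid the contact. From then on I took the reading right at the touch, and saw 22 to 43 N.
- **Tool tilt:** the tool drifted to about 6° of tilt, mostly during that press, and I couldn't correct it. The cup leaned slightly while held and the carton leaned about 6°. I touched the carton's edge down and opened slowly, and both settled upright.
- **Measured heights:** the first two-view heights of the cup, jar and tamper came out 5 to 8 mm below the text's figures. In the last check the cup's height matched, but the tamper still read 7 to 11 mm low.

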